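# Make up a nozzle rinsing kit and a seal sampling kit

## Task

Make up the two kits from the stock standing between the trays: the two-bay tray gets the nozzle cassette and one of the two jars, the three-bay tray gets the other jar, the small plain box and the small vial, each lying flat or standing upright on the floor of the bay that is sized for it. Set the things down, do not drop them, and leave the timer lying where it is.

Things in the scene. Friction and masses are not known exactly. Their poses are not given: they have to be found in the camera images.
- rinse_tray: The two-bay tray: shallow grey tray, 210 x 74 mm, floor 3 mm thick, walls 9 mm above the bench, fixed. Origin: centre of its underside; x along it, y across, z up. Bays, all centred on y = 0: long bay (for the nozzle cassette) inside 132 x 56 mm, centre x = -35 mm; square bay (for a jar) 66 x 66 mm, centre x = +68 mm.
- seal_tray: The three-bay tray: shallow grey tray, 204 x 74 mm, floor 3 mm thick, walls 9 mm above the bench, fixed. Origin: centre of its underside; x along it, y across, z up. Bays, all centred on y = 0: square bay (for a jar) inside 66 x 66 mm, centre x = -65 mm; middle bay (for the small plain box) 76 x 56 mm, centre x = +10 mm; small square bay (for the vial) 46 x 46 mm, centre x = +75 mm.
- nozzle_cassette: Nozzle cassette: black bar with a row of eight small nozzles on top, 32 (x) x 110 (y) mm, its solid body 26 mm high, 34 mm with the nozzles, 0.12 kg. Origin: centre of its underside (solid body from x = -12 to +16 mm, a 4 mm strip on its -x face). Grasp it across x. z up. Loose, upright on the bench. In its bay it lies with its length along the tray, either way round.
- oring_box: Small plain closed box, light grey, 32 (x) x 52 (y) x 20 mm high. Origin: centre of its underside; grasp it across x. z up. Loose, upright on the bench. In its bay it lies with its long side along the tray, either way round.
- jar_a: Jar: clear round jar with a wide screw cap, 80 mm high, body 42 mm in diameter, cap 47 mm in diameter from 66 to 80 mm up, 60 g. The cap is fixed and may be gripped. Origin: centre of its underside. z up. Loose, upright on the bench. Same as, and interchangeable with, jar_b.
- jar_b: Jar: clear round jar with a wide screw cap, 80 mm high, body 42 mm in diameter, cap 47 mm in diameter from 66 to 80 mm up, 60 g. The cap is fixed and may be gripped. Origin: centre of its underside. z up. Loose, upright on the bench. Same as, and interchangeable with, jar_a.
- vial: Vial: small round glass vial, 50 mm high, 22 mm in diameter up to 40 mm, cap 18 mm in diameter. Origin: centre of its underside. z up. Loose, upright on the bench. 
- timer: Timer: white wedge-shaped case with a display and three keys on top, 62 (x) x 68 (y) mm, 10 mm high at the -x edge and 24 mm at the +x edge, a bystander among the stock: it is not part of either kit, leave it. Loose. Origin: centre of its underside. z up.
Not all that is in view belongs to the job. Leave any black look-alike of the oring_box alone.

How it is judged:
By the outcome, as a careful person would: the job done as asked, in the order asked, and still so for the second after the job is handed in, with the robot touching nothing.
It also fails if it takes over 128 s, if anything falls off the work surface, if the arm or the gripper's body presses on something with over 40 N, if the wrist force passes 120 N, or if a joint passes its speed limit or range.

## Robot

A 7-joint arm with a two-finger parallel gripper is mounted at the origin on a cart in front of the work surface, level with it; the furniture and walls round the work are solid. World frame = base frame: x ahead of the robot, y to its left, z up, the work surface at z = 0. Lengths are in m, angles in rad, forces in N, time in s.
With the tool pointing down it reaches from about 0.4 to 0.85 m from the base axis. Payload 10.4 kg.
Tool frame: the origin (TCP) lies at the very end of the fingers, on their centre line; the grasp point (between the pads) lies 19 mm behind it; z points along the fingers, y is the direction in which the jaws open and shut (so a half turn about z gives the same grasp; the last joint's range is limited). The gripper opens to 87 mm and grips with 3 to 60 N. Pads are 19 mm wide; open, the fingers measure 117 mm over their backs; the gripper's body (75 mm by 190 mm) begins 51 mm behind the grasp point.
Start: joints at [-1.277, 0.332, -0.065, 1.46, 0.022, 1.35, -0.088], TCP at [0.195, 0.594, 0.223] pointing down, gripper open.
Joint ranges: [-2.6, 2.6], [-0.5, 2.12], [-1.47, 1.34], [0.16, 2.42], [-1.27, 4.41], [0.06, 2.06], [-2.6, 2.6]. Speed limits (rad/s): [2.22, 2.22, 2.79, 2.79, 3.14, 3.14, 3.14].

## Interface

Orientations are given as a unit quaternion [x, y, z, w].
In Python, from bench import read_state, camera, close_job gives the robot as it stands.
- The arm moves only by the shell command python3 -m inch 'ROWS' [OPENING] [FORCE]. ROWS is JSON, a list of rows, each a list of 6 numbers: the shift along the tool's x, y, z as a fraction of full scale, then the turn, a rotation vector about the tool's x, y, z as a fraction of full scale. In form: [[tx, ty, tz, ax, ay, az], ...]. A call has 1 to 5 rows; each row shifts and turns the commanded pose from where the row before left it, along the tool's axes as they then stand; what a row does not reach is not made up. Full scale, the value 1, is 0.04 m for a shift and 120 degrees for a turn. A row lasts 1/8 s, in which the tool goes at most 62.5 mm and 10.7 degrees, less where a joint would pass 70% of its speed; a pose out of reach is approached as far as the arm can. A call with a number of a shift or a turn outside -1 to 1 is refused whole. A call with a gripper value outside its range is refused whole. OPENING is the opening, from -1 (shut) to 1 (fully open), so that 0 is half open, set as the call begins (- or left out, the last holds). The fingers move at their own pace and stop on an object; FORCE is the grip in N (left out, the last holds). Time passes only in rows, so rows that do not move let the fingers close. It gives the time, the measured TCP pose, the force and the opening at its end, in the units of the state.
- read_state(): the state, without advancing time (a new reading comes with each control period).
- camera(name): name is "scene" or "top" or "wrist"; returns a dict with "img" (420x560x3 uint8, red, green, blue), "depth" (420x560 float32, m along the optical axis (not along the pixel's ray), 0 where there is no reading), "fx", "fy", "cx", "cy" (pixels), "position" and "orientation" of the camera in the world; the wrist camera has in their place "tool_from_camera" (4x4, takes a point from camera to tool coordinates, whose origin is the TCP and whose axes are the flange's). Camera axes: x right, y down, z forward; pixel columns grow to the right and rows downward; lengths in m; the calibration is good to about 2 mm. The wrist camera is an equidistant fisheye: a pixel r from the principal point sees the ray r / f radians off the axis. A picture is of the moment at which its call begins: read the wrist's pose just before it.
- close_job(): hands the job in, once; it reports no verdict.
The state is a dict: "time": time; "joint_positions": joint angles; "joint_vel": joint speeds; "joint_torque": joint torques, N m; "ee_pos": TCP position; "eef_rot": TCP orientation; "ft_force": force on the tool from outside, world axes, zero at the start; "torque": the same for the moment, N m; "width": finger opening in m.
Only numpy, scipy, OpenCV 4.12 (cv2) and the standard library are available. Lean on these libraries where they do the work, as an engineer would, in place of code of your own. Each camera call takes 0.05 s, during which the arm holds its last target.

## Working session

There is one attempt and no reset: what is moved stays moved. The work goes in short steps, Python scripts to look and compute and a shell command to move; the robot and the scene stay as the last step left them, time stands still between calls to the robot, and variables do not carry over. Pictures are saved under pics/ and viewed, and the job is handed in when it is done.

```bash
ls; mkdir -p pics; python3 - <<'E'
from bench import read_state, camera
import cv2, numpy as np
s=read_state();print({k:np.round(v,3).tolist() for k,v in s.items()})
for n in ("scene","top","wrist"):
    c=camera(n);cv2.imwrite(f"pics/{n}0.png",c["img"][:,:,::-1]);print(n,{k:(np.round(v,4).tolist()) for k,v in c.items() if k not in("img","depth")})
    np.savez(f"{n}0.npz",**c)
E
```

```text
pics
{'time': 0.0, 'joint_positions': [-1.277, 0.333, -0.065, 1.461, 0.022, 1.35, -0.089], 'joint_vel': [-0.001, -0.001, 0.002, 0.003, 0.0, -0.001, -0.001], 'joint_torque': [0.0, -62.326, 0.025, -38.989, -0.061, 0.04, 0.0], 'ee_pos': [0.195, 0.594, 0.222], 'eef_rot': [0.158, 0.987, -0.001, -0.0], 'ft_force': [-0.166, -0.043, -0.372], 'torque': [-0.031, 0.039, -0.028], 'width': 0.087}
scene {'fx': 379.3915, 'fy': 379.3915, 'cx': 275.8924, 'cy': 217.7549, 'position': [-0.0854, 0.5185, 0.5066], 'orientation': [-0.4409, 0.7559, -0.4161, 0.2471]}
top {'fx': 435.7021, 'fy': 435.7021, 'cx': 289.8048, 'cy': 207.0633, 'position': [0.4499, 0.1695, 0.9697], 'orientation': [-0.7019, 0.7099, -0.0472, 0.0338]}
wrist {'fx': 325.1923, 'fy': 325.1923, 'cx': 284.1263, 'cy': 209.678, 'tool_from_camera': [[0.0005, -0.9614, -0.2752, 0.076], [1.0, 0.0006, -0.0003, 0.0003], [0.0005, -0.2752, 0.9614, -0.1607], [0.0, 0.0, 0.0, 1.0]]}
```

View pics/top0.png

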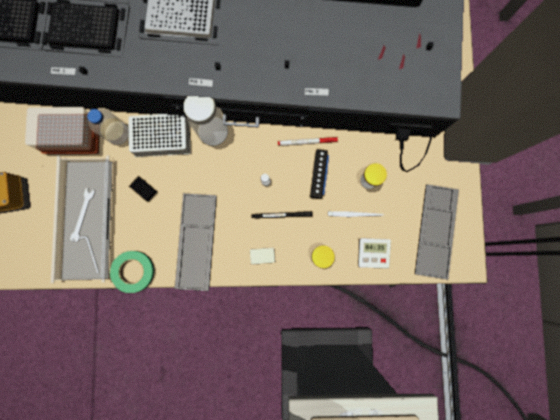

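View pics/scene0.png

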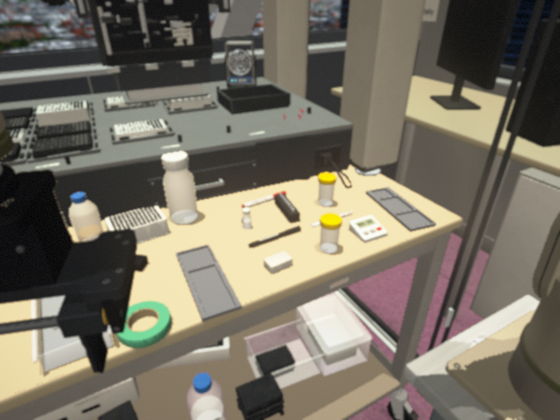

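View pics/wrist0.png

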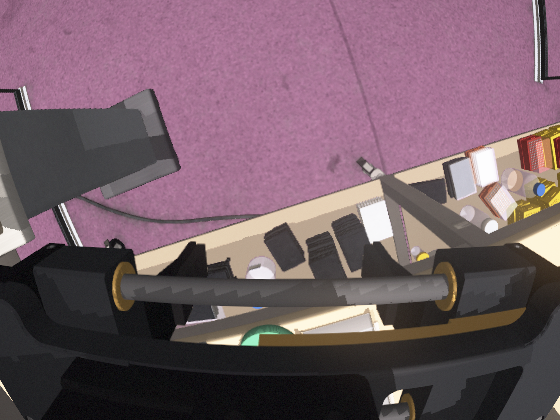

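```bash
cat > h.py <<'E'
import numpy as np, cv2
from scipy.spatial.transform import Rotation as R
def load(n): return dict(np.load(n+".npz"))
def ray(c,u,v):
    d=np.array([(u-c["cx"])/c["fx"],(v-c["cy"])/c["fy"],1.0]); return R.from_quat(c["orientation"]).as_matrix()@d
def plane(c,u,v,z):
    d=ray(c,u,v);p=c["position"];return p+d*(z-p[2])/d[2]
def proj(c,P):
    q=R.from_quat(c["orientation"]).as_matrix().T@(np.asarray(P)-c["position"])
    return np.array([c["cx"]+c["fx"]*q[0]/q[2],c["cy"]+c["fy"]*q[1]/q[2]])
def cloud(c):
    v,u=np.mgrid[0:420,0:560];D=c["depth"]
    P=np.stack([(u-c["cx"])/c["fx"]*D,(v-c["cy"])/c["fy"]*D,D],-1)
    return P@R.from_quat(c["orientation"]).as_matrix().T+c["position"]
def crop(img,x0,y0,x1,y1,k,name):
    cv2.imwrite(name,cv2.resize(img[y0:y1,x0:x1,::-1],None,fx=k,fy=k,interpolation=cv2.INTER_CUBIC))
E
python3 - <<'E'
from h import *
c=load("top0");P=cloud(c)
crop(c["img"],230,120,470,290,3.3,"pics/topR.png")
crop(c["img"],20,120,240,300,3.3,"pics/topL.png")
for u,v in [(300,200),(350,150),(265,256),(323,257),(375,174),(319,173),(265,180),(375,253),(143,188),(197,242),(437,231),(199,105),(207,130),(157,132)]:
    print((u,v),np.round(P[v,u],3),np.round(plane(c,u,v,0),3))
E
```

```text
(300, 200) [ 0.577  0.127 -0.   ] [0.577 0.127 0.   ]
(350, 150) [0.691 0.012 0.   ] [0.691 0.011 0.   ]
(265, 256) [0.453 0.206 0.022] [0.453 0.207 0.   ]
(323, 257) [0.449 0.086 0.082] [0.449 0.078 0.   ]
(375, 174) [ 0.62  -0.027  0.078] [ 0.635 -0.044  0.   ]
(319, 173) [0.633 0.086 0.027] [0.638 0.083 0.   ]
(265, 180) [0.614 0.204 0.052] [0.624 0.206 0.   ]
(375, 253) [ 0.457 -0.034  0.017] [ 0.457 -0.038  0.   ]
(143, 188) [0.605 0.472 0.02 ] [0.608 0.478 0.   ]
(197, 242) [0.486 0.356 0.001] [0.486 0.357 0.   ]
(437, 231) [ 0.504 -0.177  0.005] [ 0.504 -0.179  0.   ]
(199, 105) [0.739 0.324 0.168] [0.799 0.356 0.   ]
(207, 130) [0.706 0.317 0.116] [0.74  0.337 0.   ]
(157, 132) [0.724 0.438 0.042] [0.736 0.45  0.   ]
```

View pics/topR.png

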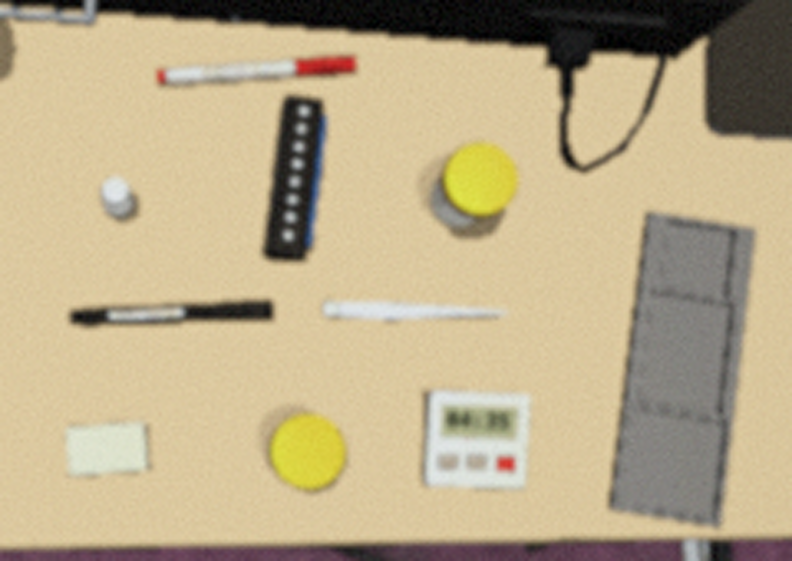

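View pics/topL.png

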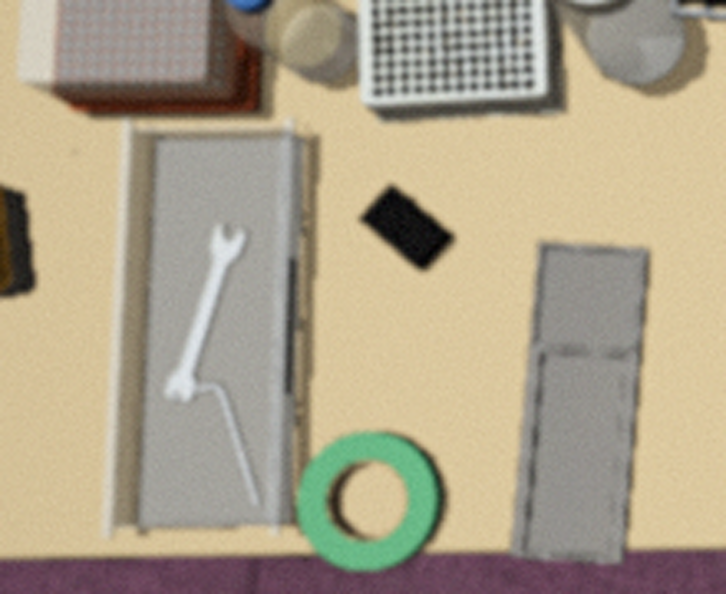

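```bash
cat > m.py <<'E'
from h import *
def find(c,roi,f,z,minA=30,show=True):
    x0,y0,x1,y1=roi
    hsv=cv2.cvtColor(c["img"],cv2.COLOR_RGB2HSV).astype(int)
    m=f(hsv[...,0],hsv[...,1],hsv[...,2]).astype(np.uint8)
    mm=np.zeros_like(m);mm[y0:y1,x0:x1]=m[y0:y1,x0:x1]
    mm=cv2.morphologyEx(mm,cv2.MORPH_CLOSE,np.ones((3,3)))
    cs,_=cv2.findContours(mm,cv2.RETR_EXTERNAL,cv2.CHAIN_APPROX_NONE)
    k=max(cs,key=cv2.contourArea)
    W=np.array([plane(c,u,v,z)[:2] for u,v in k[:,0]])
    r=cv2.minAreaRect((W*1000).astype(np.float32))
    (cx,cy),rad=cv2.minEnclosingCircle((W*1000).astype(np.float32))
    M=cv2.moments(k);u,v=M["m10"]/M["m00"],M["m01"]/M["m00"]
    return dict(px=(round(u),round(v)),cen=np.round(plane(c,u,v,z)[:2],4).tolist(),rect=[np.round(x,1).tolist() for x in r],circ=np.round([cx,cy,rad],1).tolist(),k=k)
E
python3 - <<'E'
from m import *
c=load("top0");vis=c["img"].copy()
T=[("rinse",(165,180,225,295),lambda h,s,v:(s<45)&(v<170),.009),
("seal",(400,170,470,283),lambda h,s,v:(s<45)&(v<170),.009),
("jarN",(300,235,345,280),lambda h,s,v:(h>20)&(h<35)&(s>150),.08),
("jarF",(355,155,395,195),lambda h,s,v:(h>20)&(h<35)&(s>150),.08),
("box",(245,240,280,270),lambda h,s,v:(s<50)&(v>180),.02),
("vial",(255,168,275,192),lambda h,s,v:(s<50)&(v>150),.05),
("cass",(303,145,335,202),lambda h,s,v:(v<80),.026),
("timer",(350,230,400,275),lambda h,s,v:(s<50)&(v>150),.017)]
for n,r,f,z in T:
    d=find(c,r,f,z);k=d.pop("k");cv2.drawContours(vis,[k],-1,(255,0,255),1);print(n,d)
crop(vis,170,120,470,300,2.66,"pics/m0.png")
E
```

```text
rinse {'px': (195, 242), 'cen': [0.4851, 0.3584], 'rect': [[487.1, 358.7], [74.7, 209.4], 85.8], 'circ': [487.2, 357.9, 109.3]}
seal {'px': (437, 232), 'cen': [0.5023, -0.1746], 'rect': [[503.8, -174.8], [73.7, 201.7], 80.0], 'circ': [504.3, -173.8, 105.6]}
jarN {'px': (323, 256), 'cen': [0.4505, 0.0862], 'rect': [[450.6, 86.7], [42.8, 42.5], 89.0], 'circ': [450.4, 86.0, 22.7]}
jarF {'px': (375, 174), 'cen': [0.6193, -0.0259], 'rect': [[618.9, -25.2], [43.9, 44.6], 88.2], 'circ': [619.6, -26.0, 23.3]}
box {'px': (262, 255), 'cen': [0.4544, 0.2125], 'rect': [[454.4, 212.3], [52.0, 32.3], 89.5], 'circ': [455.3, 212.3, 29.1]}
vial {'px': (265, 179), 'cen': [0.6177, 0.2044], 'rect': [[617.8, 204.7], [19.2, 23.9], 89.6], 'circ': [617.8, 204.7, 12.4]}
cass {'px': (319, 174), 'cen': [0.6311, 0.0865], 'rect': [[631.9, 86.3], [26.0, 108.3], 81.8], 'circ': [632.1, 87.9, 54.4]}
timer {'px': (374, 253), 'cen': [0.4572, -0.0322], 'rect': [[457.5, -32.0], [69.8, 64.8], 86.8], 'circ': [459.0, -32.1, 45.5]}
```

View pics/m0.png

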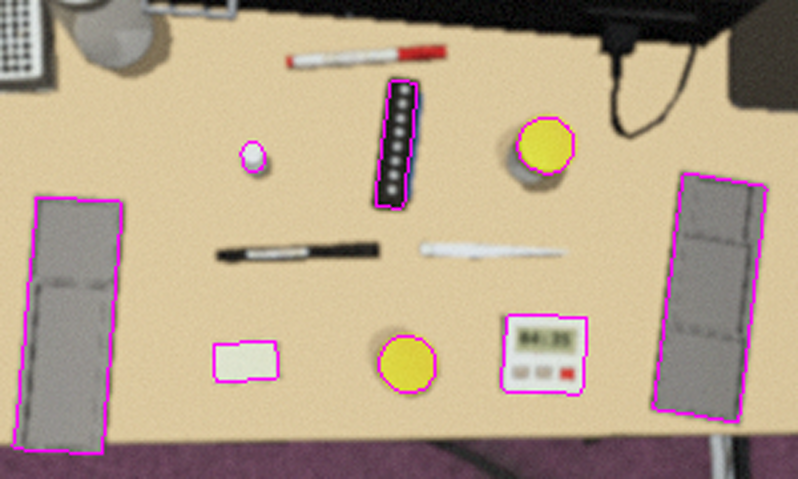

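```bash
cat > d.py <<'E'
# usage: python3 d.py x y z [jawdeg]   -> shift in tool axes (fractions) and turn about tool z (fraction)
import sys
from h import *
from bench import read_state
s=read_state();p=np.array(s["ee_pos"]);Q=R.from_quat(s["eef_rot"]);M=Q.as_matrix()
t=np.array([float(a) for a in sys.argv[1:4]])
jaw=np.degrees(np.arctan2(M[1,1],M[0,1]))
print("t",round(s["time"],2),"p",np.round(p,4),"jaw",round(jaw,2),"tilt",np.round(np.degrees(np.arccos(-M[2,2])),2),"F",np.round(s["ft_force"],1),"w",round(s["width"],4),"j1,j7",np.round([s["joint_positions"][0],s["joint_positions"][6]],2))
d=t-p
print("tool shift total (fractions):",np.round(M.T@d/0.04,3), "tilt-fix rotvec frac:",end=" ")
if len(sys.argv)>4:
    a=(float(sys.argv[4])-jaw+90)%180-90
    y=np.radians(jaw+a); Y=np.array([np.cos(y),np.sin(y),0]);Z=np.array([0,0,-1.]);X=np.cross(Y,Z)
    rv=(Q.inv()*R.from_matrix(np.stack([X,Y,Z],1))).as_rotvec()
    print(np.round(np.degrees(rv)/120,4),"deg",np.round(np.degrees(rv),1))
    M2=np.stack([X,Y,Z],1);print("shift in tool axes AFTER turn:",np.round(M2.T@d/0.04,3))
E
python3 - <<'E'
from m import *
c=load("top0")
for n,r,f,z in [("rinse",(165,180,225,295),lambda h,s,v:(s<45)&(v<170),.009),
("seal",(400,170,470,283),lambda h,s,v:(s<45)&(v<170),.009),
("box",(245,240,280,270),lambda h,s,v:(s<50)&(v>180),.02),
("cass",(303,145,335,202),lambda h,s,v:(v<80),.026)]:
    d=find(c,r,f,z);b=cv2.boxPoints(tuple(d["rect"]))
    e=[b[1]-b[0],b[2]-b[1]];e=max(e,key=np.linalg.norm);a=np.arctan2(e[1],e[0])
    if np.cos(a)<0:a+=np.pi
    # second angle: PCA of contour points at image mask
    print(n,"long axis deg",np.degrees(a)%360, "corners",np.round(b).tolist())
    if n in("rinse","seal"):
        o=np.array(d["rect"][0]);u=np.array([np.cos(a),np.sin(a)])
        for k in ([-35,68] if n=="rinse" else [-65,10,75]): print(k,np.round(o+u*k,1))
crop(c["img"],250,165,285,195,16,"pics/vial.png")
# nozzle dots
E
python3 d.py .6195 -.026 .2 90
```

```text
rinse long axis deg 355.80002 corners [[380.0, 329.0], [589.0, 314.0], [594.0, 388.0], [385.0, 404.0]]
-35 [452.2 361.3]
68 [554.9 353.7]
seal long axis deg 350.0 corners [[398.0, -194.0], [597.0, -229.0], [610.0, -156.0], [411.0, -121.0]]
-65 [ 439.8 -163.5]
10 [ 513.6 -176.5]
75 [ 577.7 -187.8]
box long axis deg 89.49998 corners [[438.0, 186.0], [470.0, 186.0], [471.0, 238.0], [438.0, 238.0]]
cass long axis deg 351.80002 corners [[576.0, 81.0], [684.0, 66.0], [687.0, 91.0], [580.0, 107.0]]
t 0.15 p [0.1946 0.5936 0.2219] jaw 71.85 tilt 0.06 F [ 0.5 -0.1  0. ] w 0.0869 j1,j7 [-1.28 -0.09]
tool shift total (fractions): [-14.919 -11.411   0.561] tilt-fix rotvec frac: [-5.000e-04 -1.000e-04 -1.512e-01] deg [ -0.1  -0.  -18.1]
shift in tool axes AFTER turn: [-10.622 -15.491   0.548]
```

View pics/vial.png

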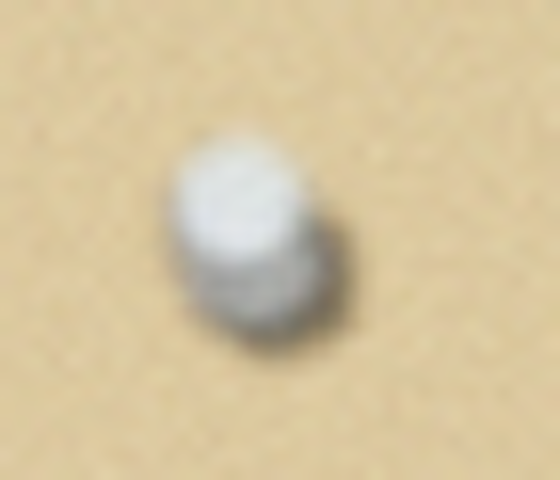

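```bash
python3 -m inch '[[0,0,0,0,0,-0.0756],[0,0,0,0,0,-0.0756],[-0.3,-0.45,0,0,0,0],[-0.6,-0.9,0,0,0,0],[-0.66,-0.97,0,0,0,0]]' 1 20; python3 d.py .6195 -.026 .2 90
```

```text
time: 0.78
ee_pos: [0.2584, 0.4989, 0.2223]
eef_rot: [0.002, 1.0, -0.0, 0.0]
ft_force: [0.4, 0.5, -0.3]
width: 0.087
t 0.78 p [0.2584 0.4989 0.2223] jaw 89.74 tilt 0.02 F [ 0.4  0.5 -0.3] w 0.087 j1,j7 [-1.12  0.38]
tool shift total (fractions): [ -9.087 -13.081   0.563] tilt-fix rotvec frac: [-0.0002  0.     -0.0021] deg [-0.   0.  -0.3]
shift in tool axes AFTER turn: [ -9.028 -13.122   0.558]
```

```bash
python3 - <<'E'
from h import *
print(plane(load("top0"),264.4,177,.05))
E
```

```text
[0.62107652 0.20493184 0.05      ]
```

```bash
python3 -m inch '[[-0.65,-0.95,0,0,0,0],[-0.65,-0.95,0,0,0,0],[-0.65,-0.95,0,0,0,0],[-0.65,-0.95,0,0,0,0],[-0.65,-0.95,0,0,0,0]]' | head -2;python3 -m inch '[[-0.65,-0.95,0,0,0,0],[-0.65,-0.95,0,0,0,0],[-0.65,-0.95,0,0,0,0],[-0.65,-0.95,0,0,0,0],[-0.65,-0.95,0,0,0,0]]' | head -2; python3 d.py .6195 -.026 .2 90
```

```text
time: 1.4
ee_pos: [0.388, 0.3083, 0.2226]
time: 2.02
ee_pos: [0.5173, 0.1183, 0.2226]
t 2.02 p [0.5173 0.1183 0.2226] jaw 89.69 tilt 0.04 F [ 1.1  0.3 -0.1] w 0.0871 j1,j7 [-0.61  1.29]
tool shift total (fractions): [-2.574 -3.594  0.563] tilt-fix rotvec frac: [ 0.0003  0.     -0.0025] deg [ 0.   0.  -0.3]
shift in tool axes AFTER turn: [-2.555 -3.607  0.565]
```

```bash
python3 -m inch '[[-0.65,-0.9,0,0,0,-0.002],[-0.65,-0.9,0,0,0,0],[-0.65,-0.9,0.2,0,0,0],[-0.5,-0.8,0.36,0,0,0],[0,0,0,0,0,0]]' | head -2; python3 d.py .6195 -.026 .055 90
python3 - <<'E'
from h import *
from bench import *
c=camera("wrist");np.savez("w1.npz",**c);cv2.imwrite("pics/w1.png",c["img"][:,:,::-1])
c=camera("top");np.savez("top1.npz",**c);cv2.imwrite("pics/top1.png",c["img"][:,:,::-1])
E
```

```text
time: 2.65
ee_pos: [0.6147, -0.0237, 0.1988]
t 2.65 p [ 0.6147 -0.0237  0.1988] jaw 89.68 tilt 0.16 F [-0.4  0.1  0.6] w 0.0867 j1,j7 [-0.39  1.64]
tool shift total (fractions): [-0.127 -0.051  3.594] tilt-fix rotvec frac: [-0.0009 -0.001  -0.0027] deg [-0.1 -0.1 -0.3]
shift in tool axes AFTER turn: [-0.119 -0.058  3.594]
```

View pics/w1.png

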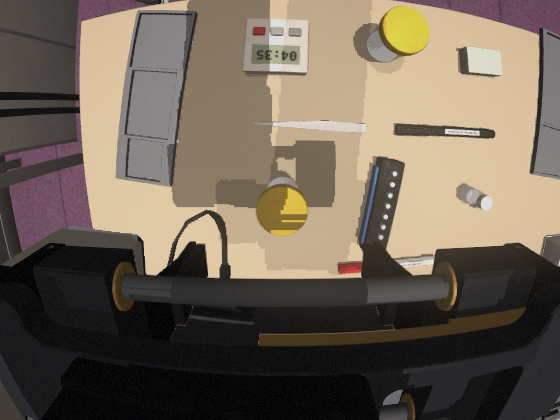

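View pics/top1.png

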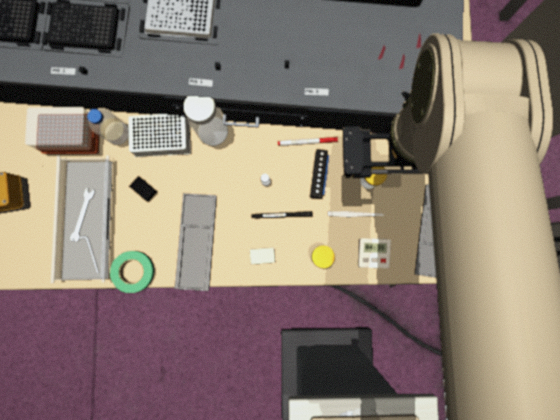

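```bash
cat >> h.py <<'E'
def wplane(c,p,q,u,v,z):
    x,y=(u-c["cx"])/c["fx"],(v-c["cy"])/c["fy"];r=np.hypot(x,y)
    d=np.array([np.sin(r)*x/r if r else 0,np.sin(r)*y/r if r else 0,np.cos(r)])
    T=c["tool_from_camera"];M=R.from_quat(q).as_matrix()
    o=M@T[:3,3]+p;d=M@T[:3,:3]@d
    return o+d*(z-o[2])/d[2]
def wfind(c,p,q,roi,f,z):
    x0,y0,x1,y1=roi;hsv=cv2.cvtColor(c["img"],cv2.COLOR_RGB2HSV).astype(int)
    m=f(hsv[...,0],hsv[...,1],hsv[...,2]).astype(np.uint8);mm=np.zeros_like(m);mm[y0:y1,x0:x1]=m[y0:y1,x0:x1]
    mm=cv2.morphologyEx(mm,cv2.MORPH_CLOSE,np.ones((5,5)))
    k=max(cv2.findContours(mm,cv2.RETR_EXTERNAL,cv2.CHAIN_APPROX_NONE)[0],key=cv2.contourArea)
    W=np.array([wplane(c,p,q,u,v,z)[:2] for u,v in k[:,0]])*1000
    r=cv2.minAreaRect(W.astype(np.float32));b=cv2.boxPoints(r);e=max([b[1]-b[0],b[2]-b[1]],key=np.linalg.norm)
    return k,np.round(r[0],1),np.round(r[1],1),round(float(np.degrees(np.arctan2(e[1],e[0]))%180),1),np.round(np.hstack(cv2.minEnclosingCircle(W.astype(np.float32))),1)
E
python3 - <<'E'
from h import *
from bench import read_state
c=load("w1");s=read_state();p,q=s["ee_pos"],s["eef_rot"];vis=c["img"].copy()
Y=lambda h,s,v:(h>20)&(h<35)&(s>150)
G=lambda h,s,v:(s<50)&(v<170)
for n,roi,f,z in [("jarF",(250,170,320,240),Y,.08),("jarN",(375,0,440,60),Y,.08),("seal",(110,5,203,195),G,.009),("cass",(355,150,412,245),lambda h,s,v:v<70,.026)]:
    k,*r=wfind(c,p,q,roi,f,z);print(n,r);cv2.drawContours(vis,[k],-1,(255,0,255),1)
print("vial cap",wplane(c,p,q,485,203,.05))
cv2.imwrite("pics/w1m.png",vis[:,:,::-1])
E
```

```text
jarF [array([620. , -21.6]), array([44.3, 46.8]), 180.0, array([619.9, -21.3,  23.6])]
jarN [array([452.5,  88.6]), array([45.8, 49.1]), 138.6, array([451.5,  87.8,  25. ])]
seal [array([ 502.7, -168.3]), array([ 76. , 208.9]), 170.3, array([ 503.9, -168.6,  108.6])]
cass [array([627.5,  74.7]), array([98.6, 27.3]), 5.3, array([627.1,  80.6,  49.8])]
vial cap [0.61971683 0.20886829 0.05      ]
```

View pics/w1m.png

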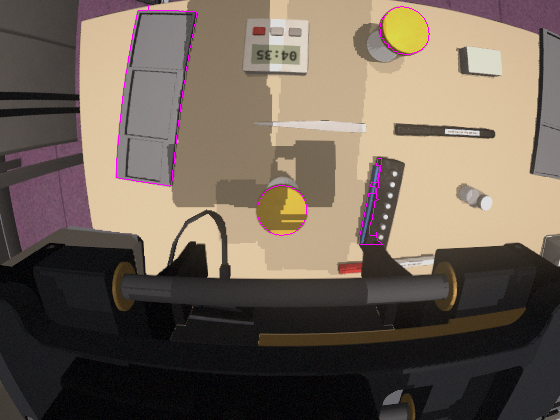

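```bash
python3 -m inch '[[-0.12,0,0.6,0,0,0],[0,0,0.9,0,0,0],[0,0,0.9,0,0,0],[0,0,0.8,0,0,0],[0,0,0.4,0,0,0]]' ; python3 -m inch '[[0,0,0,0,0,0],[0,0,0,0,0,0],[0,0,0,0,0,0],[0,0,0,0,0,0],[0,0,0,0,0,0]]' -1 20; python3 d.py .44 -.162 .2 80
```

```text
time: 3.38
ee_pos: [0.6192, -0.0176, 0.0551]
eef_rot: [-0.002, 1.0, 0.0, -0.001]
ft_force: [1.3, -0.0, 1.1]
width: 0.087
time: 4.0
ee_pos: [0.6204, -0.0187, 0.0565]
eef_rot: [-0.002, 1.0, 0.0, 0.0]
ft_force: [-0.5, 0.8, 2.0]
width: 0.0467
t 4.0 p [ 0.6204 -0.0187  0.0565] jaw 90.23 tilt 0.03 F [-0.5  0.8  2. ] w 0.0467 j1,j7 [-0.36  1.69]
tool shift total (fractions): [ 4.523 -3.565 -3.59 ] tilt-fix rotvec frac: [0.0001 0.0003 0.0852] deg [ 0.   0.  10.2]
shift in tool axes AFTER turn: [ 3.82  -4.312 -3.587]
```

```bash
python3 -m inch '[[0,0,-0.4,0,0,0],[0,0,-0.8,0,0,0],[0,0,-0.9,0,0,0.0852],[0.4,-0.5,-0.3,0,0,0],[0.7,-0.8,0,0,0,0]]' ; python3 -m inch '[[0.8,-0.9,0,0,0,0],[0.8,-0.9,0,0,0,0],[0.7,-0.8,0,0,0,0],[0.4,-0.4,0,0,0,0],[0,0,0,0,0,0]]'; python3 d.py .4395 -.161 .0605 80
```

```text
time: 4.62
ee_pos: [0.5687, -0.062, 0.1543]
eef_rot: [0.086, 0.996, 0.0, 0.002]
ft_force: [-0.6, -1.2, -0.8]
width: 0.0467
time: 5.25
ee_pos: [0.4404, -0.1622, 0.1529]
eef_rot: [0.088, 0.996, 0.0, 0.001]
ft_force: [0.5, 0.1, 0.1]
width: 0.0461
t 5.25 p [ 0.4404 -0.1622  0.1529] jaw 79.91 tilt 0.09 F [0.5 0.1 0.1] w 0.0461 j1,j7 [-0.3   1.67]
tool shift total (fractions): [0.03  0.023 2.31 ] tilt-fix rotvec frac: [ 0.0005  0.0006 -0.0008] deg [ 0.1  0.1 -0.1]
shift in tool axes AFTER turn: [0.027 0.025 2.31 ]
```

```bash
python3 -m inch '[[0.03,0.02,0.5,0,0,0],[0,0,0.6,0,0,0],[0,0,0.4,0,0,0],[0,0,0.1,0,0,0],[0,0,0,0,0,0]]' ; python3 d.py .4395 -.161 .0595 80
python3 - <<'E'
from h import *
from bench import *
c=camera("wrist");cv2.imwrite("pics/w2.png",c["img"][:,:,::-1])
c=camera("scene");crop(c["img"],320,140,470,250,5,"pics/s2.png")
E
```

```text
time: 5.88
ee_pos: [0.4401, -0.1605, 0.0884]
eef_rot: [0.087, 0.996, -0.0, 0.0]
ft_force: [0.1, 0.1, -0.5]
width: 0.0466
t 5.88 p [ 0.4401 -0.1605  0.0884] jaw 80.03 tilt 0.01 F [ 0.1  0.1 -0.5] w 0.0466 j1,j7 [-0.29  1.72]
tool shift total (fractions): [ 0.013 -0.014  0.722] tilt-fix rotvec frac: [-0.0001  0.      0.0002] deg [-0.  0.  0.]
shift in tool axes AFTER turn: [ 0.012 -0.014  0.722]
```

View pics/w2.png

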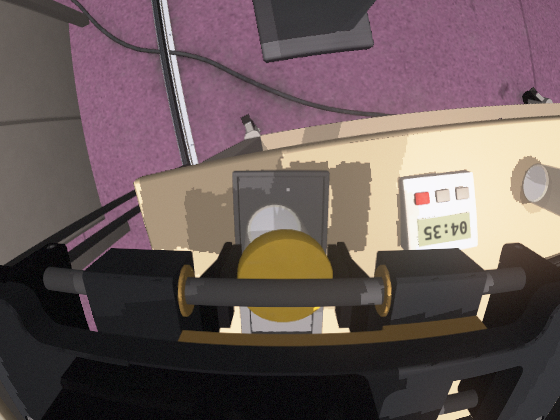

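View pics/s2.png

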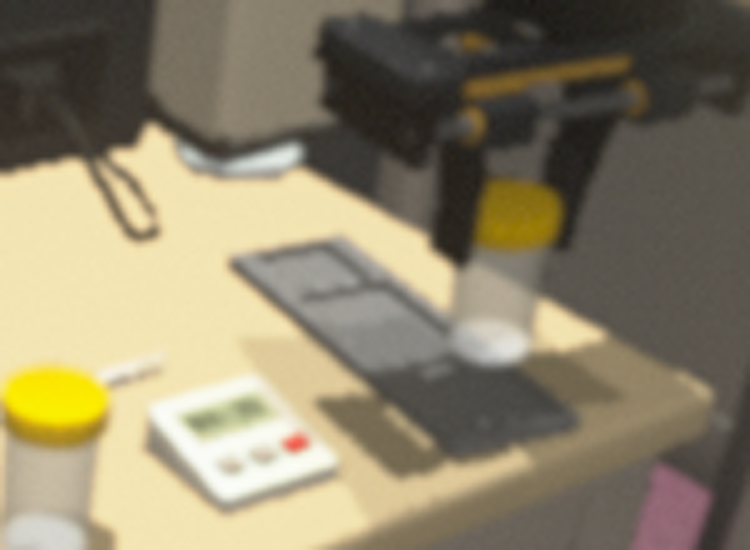

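```bash
python3 -m inch '[[0.01,0.1,0.3,0,0,0],[0,0,0.25,0,0,0],[0,0,0.1,0,0,0],[0,0,0.04,0,0,0],[0,0,0,0,0,0]]' ; python3 d.py .4395 -.157 .0595 80
```

```text
time: 6.6
ee_pos: [0.44, -0.1567, 0.0605]
eef_rot: [0.087, 0.996, -0.0, 0.0]
ft_force: [-0.3, -0.7, -0.6]
width: 0.0465
t 6.6 p [ 0.44   -0.1567  0.0605] jaw 80.0 tilt 0.0 F [-0.3 -0.7 -0.6] w 0.0465 j1,j7 [-0.28  1.74]
tool shift total (fractions): [ 0.012 -0.009  0.026] tilt-fix rotvec frac: [-0.  0.  0.] deg [-0.  0.  0.]
shift in tool axes AFTER turn: [ 0.012 -0.009  0.026]
```

```bash
python3 -m inch '[[0,0,0.02,0,0,0],[0,0,0,0,0,0],[0,0,0.015,0,0,0],[0,0,0,0,0,0]]' ; python3 d.py .4395 -.157 .0595 80
```

```text
time: 7.1
ee_pos: [0.4403, -0.1567, 0.0594]
eef_rot: [0.087, 0.996, 0.0, 0.0]
ft_force: [-0.1, 0.5, 1.7]
width: 0.0465
t 7.1 p [ 0.4403 -0.1567  0.0594] jaw 80.01 tilt 0.04 F [-0.1  0.5  1.7] w 0.0465 j1,j7 [-0.28  1.74]
tool shift total (fractions): [ 0.019 -0.011 -0.003] tilt-fix rotvec frac: [0.0001 0.0003 0.0001] deg [0. 0. 0.]
shift in tool axes AFTER turn: [ 0.019 -0.011 -0.003]
```

```bash
python3 -m inch '[[0,0,0.015,0,0,0],[0,0,0,0,0,0],[0,0,0,0,0,0]]' ; python3 d.py .4395 -.157 .0595 80
```

```text
time: 7.48
ee_pos: [0.4407, -0.1568, 0.0592]
eef_rot: [0.087, 0.996, 0.0, 0.001]
ft_force: [0.4, 0.2, 8.1]
width: 0.0464
t 7.47 p [ 0.4407 -0.1568  0.0592] jaw 80.01 tilt 0.09 F [0.4 0.2 8.1] w 0.0464 j1,j7 [-0.28  1.74]
tool shift total (fractions): [ 0.03  -0.01  -0.008] tilt-fix rotvec frac: [0.0001 0.0008 0.    ] deg [0.  0.1 0. ]
shift in tool axes AFTER turn: [ 0.03  -0.01  -0.008]
```

```bash
python3 -m inch '[[0,0,0,0,0,0],[0,0,0,0,0,0],[0,0,0,0,0,0],[0,0,-0.1,0,0,0],[0,0,-0.8,0,0,0]]' 1;python3 -m inch '[[0,0,-1,0,0,0],[0,0,-1,0,0,0],[0,0,0,0,0,0]]'; python3 d.py .4505 .087 .2 85.8; python3 - <<'E'
from h import *
from bench import *
s=read_state()
c=camera("wrist");cv2.imwrite("pics/w3.png",c["img"][:,:,::-1]);
E
```

```text
time: 8.1
ee_pos: [0.4386, -0.1564, 0.0937]
eef_rot: [0.087, 0.996, -0.0, -0.002]
ft_force: [-0.3, -0.2, 1.2]
width: 0.0845
time: 8.48
ee_pos: [0.4417, -0.157, 0.1774]
eef_rot: [0.087, 0.996, 0.0, 0.003]
ft_force: [-0.1, 0.2, 0.4]
width: 0.0869
t 8.47 p [ 0.4417 -0.157   0.1774] jaw 80.0 tilt 0.31 F [-0.1  0.2  0.4] w 0.0869 j1,j7 [-0.32  1.64]
tool shift total (fractions): [ 0.838  6.047 -0.562] tilt-fix rotvec frac: [ 0.0004  0.0026 -0.0483] deg [ 0.   0.3 -5.8]
shift in tool axes AFTER turn: [ 0.226  6.1   -0.564]
```

View pics/w3.png

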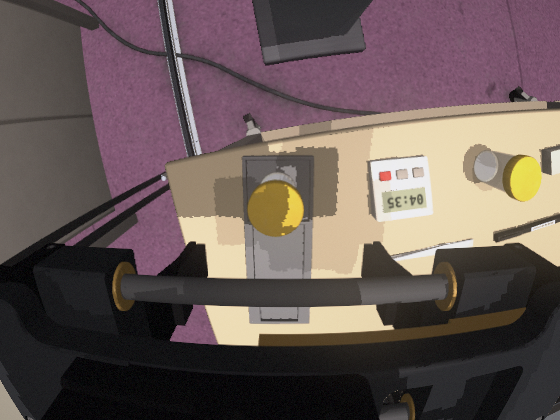

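```bash
python3 d.py .632 .087 .17 81.8; python3 -m inch '[[-0.4,0.5,0,0,0,-0.015],[-0.68,0.8,0,0,0,0],[-0.68,0.8,0,0,0,0],[-0.68,0.8,0,0,0,0],[-0.68,0.8,0,0,0,0]]' | head -2; python3 d.py .632 .087 .17 81.8
```

```text
t 8.53 p [ 0.4407 -0.1567  0.1756] jaw 80.01 tilt 0.16 F [-0.7 -0.  -0.8] w 0.0869 j1,j7 [-0.32  1.64]
tool shift total (fractions): [-3.654  6.83   0.155] tilt-fix rotvec frac: [ 0.0004  0.0012 -0.0149] deg [ 0.   0.1 -1.8]
shift in tool axes AFTER turn: [-3.865  6.713  0.14 ]
time: 9.15
ee_pos: [0.586, -0.0263, 0.1727]
t 9.15 p [ 0.586  -0.0263  0.1727] jaw 81.91 tilt 0.13 F [ 0.4 -0.8  1.1] w 0.0869 j1,j7 [-0.43  1.51]
tool shift total (fractions): [-0.741  2.966  0.066] tilt-fix rotvec frac: [-0.0001 -0.0011  0.0009] deg [-0.  -0.1  0.1]
shift in tool axes AFTER turn: [-0.735  2.967  0.068]
```

```bash
python3 -m inch '[[-0.2,0.8,0,0,0,0],[-0.2,0.8,0,0,0,0],[-0.2,0.8,0,0,0,0],[-0.1,0.45,0,0,0,0],[0,0,0,0,0,0]]' | head -2; python3 d.py .632 .087 .17 81.8
python3 - <<'E'
from h import *
from bench import *
s=read_state();c=camera("wrist");np.savez("w4.npz",**c,p=s["ee_pos"],q=s["eef_rot"]);cv2.imwrite("pics/w4.png",c["img"][:,:,::-1]);
E
```

```text
time: 9.78
ee_pos: [0.6289, 0.0818, 0.1733]
t 9.78 p [0.6289 0.0818 0.1733] jaw 81.96 tilt 0.1 F [-0.6 -0.8  0.4] w 0.0869 j1,j7 [-0.53  1.35]
tool shift total (fractions): [-0.06   0.139  0.081] tilt-fix rotvec frac: [-0.0003 -0.0008  0.0013] deg [-0.  -0.1  0.2]
shift in tool axes AFTER turn: [-0.059  0.139  0.081]
```

View pics/w4.png

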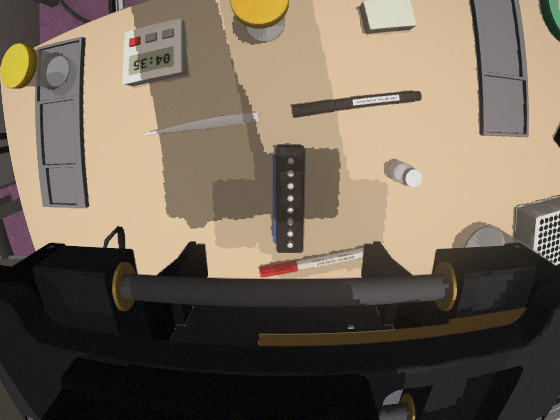

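```bash
python3 - <<'E'
from h import *
c=load("w4");p,q=c["p"],c["q"]
for n,u,v,z in [("noz1",290,160,.034),("noz8",290,245,.034),("noz mid",290,200,.034),("L",276,200,.026),("R",305,200,.026),("stripL",273,200,.013),("vialcap",412,176,.05)]:
    print(n,np.round(wplane(c,p,q,u,v,z),4))
crop(c["img"],250,130,330,260,4.5,"pics/cas.png")
E
```

```text
noz1 [0.5919 0.0928 0.034 ]
noz8 [0.6754 0.0814 0.034 ]
noz mid [0.6298 0.0876 0.034 ]
L [0.6299 0.0739 0.026 ]
R [0.6338 0.102  0.026 ]
stripL [0.6327 0.0701 0.013 ]
vialcap [0.6182 0.204  0.05  ]
```

View pics/cas.png

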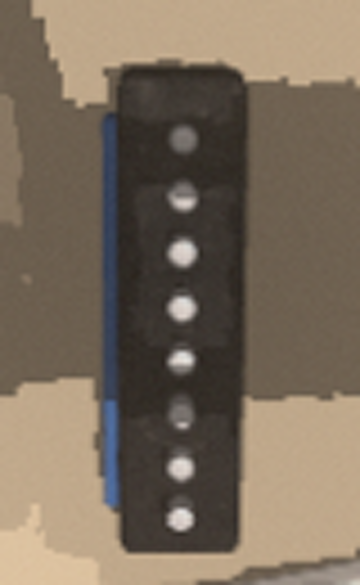

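```bash
python3 -m inch '[[-0.06,0.125,0.6,0,0,0],[0,0,0.9,0,0,0],[0,0,0.9,0,0,0],[0,0,0.8,0,0,0],[0,0,0,0,0,0]]' | head -2; python3 d.py .632 .0867 .011 81.8
```

```text
time: 10.45
ee_pos: [0.6303, 0.0829, 0.0445]
t 10.45 p [0.6303 0.0829 0.0445] jaw 81.7 tilt 0.27 F [-1.1 -0.2 -0.5] w 0.0871 j1,j7 [-0.5   1.39]
tool shift total (fractions): [-0.032  0.103  0.837] tilt-fix rotvec frac: [-0.0011 -0.0019 -0.0008] deg [-0.1 -0.2 -0.1]
shift in tool axes AFTER turn: [-0.029  0.101  0.837]
```

```bash
python3 -m inch '[[0,0,0.4,0,0,0],[0,0,0.3,0,0,0],[0,0,0.1,0,0,0],[0,0,0,0,0,0]]' | head -2; python3 d.py .632 .0867 .011 81.8
```

```text
time: 10.95
ee_pos: [0.6322, 0.085, 0.0145]
t 10.95 p [0.6322 0.085  0.0145] jaw 81.81 tilt 0.0 F [-1.   0.8  1.5] w 0.087 j1,j7 [-0.49  1.4 ]
tool shift total (fractions): [0.011 0.042 0.088] tilt-fix rotvec frac: [-0.     -0.      0.0001] deg [-0. -0.  0.]
shift in tool axes AFTER turn: [0.011 0.042 0.088]
```

```bash
python3 -m inch '[[0,0.04,0.08,0,0,0],[0,0,0,0,0,0]]' | head -2;python3 -m inch '[[0,0,0,0,0,0],[0,0,0,0,0,0],[0,0,0,0,0,0],[0,0,0,0,0,0],[0,0,0,0,0,0]]' -1 25; python3 d.py .632 .0867 .15 81.8
```

```text
time: 11.2
ee_pos: [0.6325, 0.0869, 0.0114]
time: 11.82
ee_pos: [0.6324, 0.0865, 0.0113]
eef_rot: [0.071, 0.997, 0.0, 0.0]
ft_force: [1.2, -0.0, 0.0]
width: 0.0449
t 11.82 p [0.6324 0.0865 0.0113] jaw 81.81 tilt 0.0 F [ 1.2 -0.   0. ] w 0.0449 j1,j7 [-0.49  1.39]
tool shift total (fractions): [ 1.100e-02  3.000e-03 -3.467e+00] tilt-fix rotvec frac: [0.     0.     0.0001] deg [0. 0. 0.]
shift in tool axes AFTER turn: [ 1.100e-02  3.000e-03 -3.467e+00]
```

```bash
python3 -m inch '[[0,0,0,0,0,0],[0,0,0,0,0,0],[0,0,0,0,0,0]]';python3 -m inch '[[0,0,0,0,0,0],[0,0,0,0,0,0]]'
```

```text
time: 12.2
ee_pos: [0.6324, 0.0865, 0.0113]
eef_rot: [0.071, 0.997, 0.0, -0.0]
ft_force: [0.7, -0.4, -0.1]
width: 0.031
time: 12.45
ee_pos: [0.6324, 0.0865, 0.0113]
eef_rot: [0.071, 0.997, 0.0, -0.0]
ft_force: [-0.2, -0.7, 0.1]
width: 0.0312
```

```bash
python3 -m inch '[[0,0,-0.3,0,0,0],[0,0,-0.7,0,0,0],[0,0,-0.9,0,0,0],[0,0,-0.9,0,0,0],[0,0,-0.3,0,0,-0.033]]'|tail -1; python3 d.py .452 .361 .13 85.8
```

```text
width: 0.0311
t 13.07 p [0.6336 0.0867 0.1388] jaw 85.83 tilt 0.23 F [-0.4 -1.  -2.7] w 0.0311 j1,j7 [-0.52  1.42]
tool shift total (fractions): [5.026 6.51  0.21 ] tilt-fix rotvec frac: [0.0007 0.0018 0.0003] deg [0.1 0.2 0. ]
shift in tool axes AFTER turn: [5.029 6.508 0.22 ]
```

```bash
python3 -m inch '[[0.3,0.4,0,0,0,0],[0.6,0.8,0,0,0,0],[0.7,0.9,0,0,0,0],[0.7,0.9,0,0,0,0],[0.7,0.9,0,0,0,0]]'|tail -1;python3 -m inch '[[0.7,0.9,0,0,0,0],[0.7,0.9,0,0,0,0],[0.4,0.5,0,0,0,0],[0.2,0.3,0,0,0,0],[0,0,0,0,0,0]]'|tail -1; python3 d.py .452 .361 .05 85.8
python3 - <<'E'
from h import *
from bench import *
s=read_state();c=camera("wrist");np.savez("w5.npz",**c,p=s["ee_pos"],q=s["eef_rot"]);cv2.imwrite("pics/w5.png",c["img"][:,:,::-1]);
E
```

```text
width: 0.0311
width: 0.0314
t 14.32 p [0.4511 0.3613 0.1349] jaw 85.84 tilt 0.04 F [-0.1 -0.6 -2.4] w 0.0314 j1,j7 [-0.98  0.81]
tool shift total (fractions): [-0.023 -0.005  2.123] tilt-fix rotvec frac: [-0.0002 -0.0003  0.0003] deg [-0. -0.  0.]
shift in tool axes AFTER turn: [-0.022 -0.005  2.123]
```

View pics/w5.png

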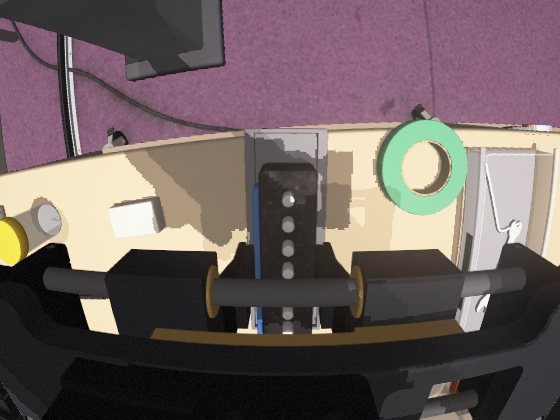

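```bash
python3 -m inch '[[0,0,0.5,0,0,0],[0,0,0.8,0,0,0],[0,0,0.8,0,0,0],[0,0,0.3,0,0,0],[0,0,0,0,0,0]]'|tail -1; python3 d.py .451 .361 .0145 85.8
```

```text
width: 0.0313
t 15.0 p [0.4526 0.3596 0.0392] jaw 85.69 tilt 0.06 F [ 0.9 -0.  -1.8] w 0.0313 j1,j7 [-0.96  0.84]
tool shift total (fractions): [0.041 0.032 0.617] tilt-fix rotvec frac: [-0.0005 -0.0002 -0.0009] deg [-0.1 -0.  -0.1]
shift in tool axes AFTER turn: [0.042 0.031 0.617]
```

```bash
python3 -m inch '[[0.04,0.03,0.3,0,0,0],[0,0,0.2,0,0,0],[0,0,0.07,0,0,0],[0,0,0,0,0,0]]'|tail -1; python3 d.py .451 .361 .0145 85.8;python3 - <<'E'
from h import *
from bench import *
c=camera("wrist");cv2.imwrite("pics/w6.png",c["img"][:,:,::-1]);
E
```

```text
width: 0.031
t 15.5 p [0.4506 0.3619 0.0165] jaw 85.77 tilt 0.0 F [-0.5 -0.  -1.4] w 0.031 j1,j7 [-0.96  0.84]
tool shift total (fractions): [-0.011 -0.022  0.05 ] tilt-fix rotvec frac: [-0.     -0.     -0.0002] deg [-0. -0. -0.]
shift in tool axes AFTER turn: [-0.011 -0.022  0.05 ]
```

View pics/w6.png

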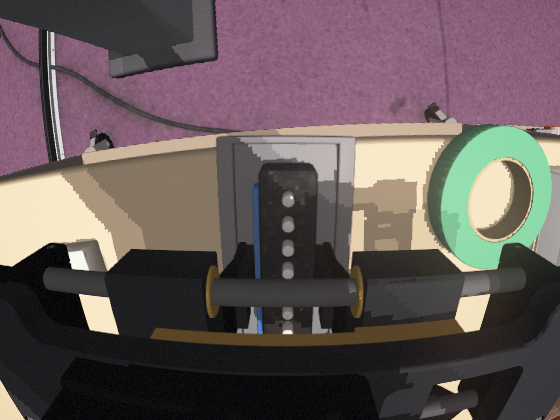

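```bash
python3 -m inch '[[0,0,0.03,0,0,0],[0,0,0,0,0,0],[0,0,0.02,0,0,0],[0,0,0,0,0,0]]'|tail -2; python3 d.py .451 .361 .0145 85.8
```

```text
ft_force: [0.5, -0.1, -1.3]
width: 0.0315
t 16.05 p [0.4506 0.3619 0.0145] jaw 85.77 tilt 0.01 F [ 0.5 -0.1 -1.3] w 0.0315 j1,j7 [-0.95  0.84]
tool shift total (fractions): [-0.011 -0.022  0.001] tilt-fix rotvec frac: [ 0.0001 -0.     -0.0003] deg [ 0. -0. -0.]
shift in tool axes AFTER turn: [-0.011 -0.022  0.001]
```

```bash
python3 -m inch '[[0,0,0.02,0,0,0],[0,0,0,0,0,0]]'|tail -2;python3 -m inch '[[0,0,0.015,0,0,0],[0,0,0,0,0,0]]'|tail -2; python3 d.py .451 .361 .0145 85.8
```

```text
ft_force: [-1.7, -1.7, 5.3]
width: 0.0311
ft_force: [-5.6, -3.6, 12.3]
width: 0.0315
t 16.55 p [0.4507 0.362  0.0142] jaw 85.77 tilt 0.02 F [-5.6 -3.6 12.3] w 0.0315 j1,j7 [-0.95  0.84]
tool shift total (fractions): [-0.01  -0.024 -0.007] tilt-fix rotvec frac: [ 0.0002 -0.0001 -0.0003] deg [ 0. -0. -0.]
shift in tool axes AFTER turn: [-0.01  -0.024 -0.007]
```

```bash
python3 -m inch '[[0,0,-0.015,0,0,0],[0,0,0,0,0,0],[0,0,0,0,0,0],[0,0,0,0,0,0],[0,0,-0.2,0,0,0]]' 0.6|tail -1;python3 -m inch '[[0,0,-1,0,0,0],[0,0,-1,0,0,0],[0,0,-1,0,0,0],[0,0,0,0,0,0]]'|tail -1; python3 d.py .4505 .087 .2 85.8; python3 - <<'E'
from h import *
from bench import *
c=camera("wrist");cv2.imwrite("pics/w7.png",c["img"][:,:,::-1]);
c=camera("top");np.savez("top7.npz",**c);cv2.imwrite("pics/top7.png",c["img"][:,:,::-1]);
E
```

```text
width: 0.0678
width: 0.0696
t 17.68 p [0.4523 0.3632 0.1457] jaw 85.75 tilt 0.37 F [0.3 1.  0.2] w 0.0696 j1,j7 [-0.98  0.81]
tool shift total (fractions): [-0.473 -6.881 -1.39 ] tilt-fix rotvec frac: [ 0.0024  0.0019 -0.0004] deg [ 0.3  0.2 -0. ]
shift in tool axes AFTER turn: [-0.462 -6.889 -1.357]
```

View pics/w7.png

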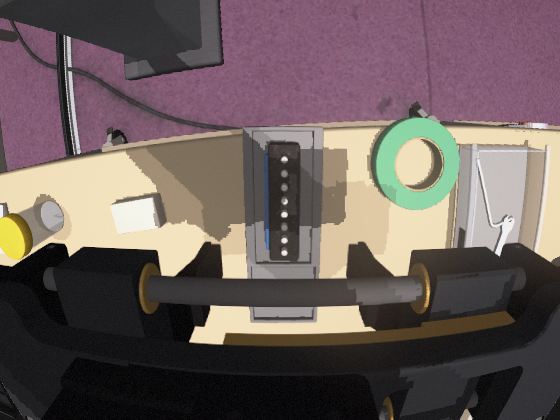

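View pics/top7.png

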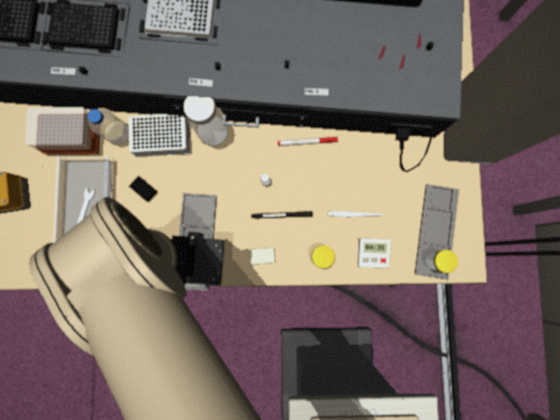

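```bash
python3 -m inch '[[0,-0.5,0,0,0,0],[-0.08,-0.95,0,0,0,0],[-0.08,-0.95,0,0,0,0],[-0.08,-0.95,0,0,0,0],[-0.08,-0.95,0,0,0,0]]' 1|tail -1;python3 -m inch '[[-0.08,-0.95,0,0,0,0],[-0.08,-0.95,0,0,0,0],[0,-0.5,0,0,0,0],[0,-0.2,0,0,0,0],[0,0,0,0,0,0]]'|tail -1; python3 d.py .4505 .087 .055 85.8; python3 - <<'E'
from h import *
from bench import *
s=read_state();p,q=s["ee_pos"],s["eef_rot"]
c=camera("wrist");cv2.imwrite("pics/w8.png",c["img"][:,:,::-1]);
Y=lambda h,s,v:(h>20)&(h<35)&(s>150)
print(wfind(c,p,q,(200,150,370,275),Y,.08)[1:])
E
```

```text
width: 0.0868
width: 0.087
t 19.02 p [0.4492 0.0856 0.1416] jaw 85.78 tilt 0.02 F [-0.4  0.4 -0.4] w 0.087 j1,j7 [-0.73  1.22]
tool shift total (fractions): [-0.03   0.037  2.165] tilt-fix rotvec frac: [ 0.0001 -0.0001 -0.0001] deg [ 0. -0. -0.]
shift in tool axes AFTER turn: [-0.029  0.037  2.165]
(array([448.9,  87.4]), array([45.1, 46.6]), 175.8, array([449. ,  87.1,  23.6]))
```

View pics/w8.png

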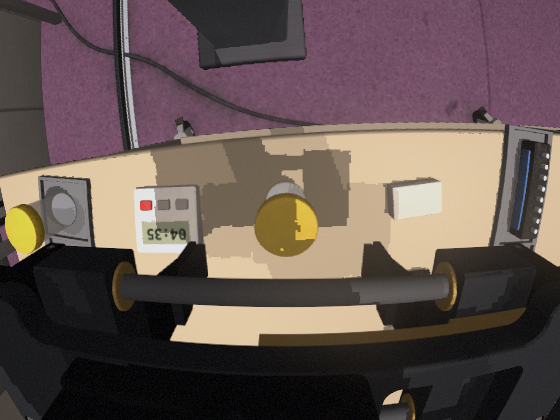

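```bash
python3 -m inch '[[0,0.03,0.6,0,0,0],[0,0,0.7,0,0,0],[0,0,0.6,0,0,0],[0,0,0.26,0,0,0],[0,0,0,0,0,0]]'|tail -1; python3 d.py .4505 .087 .055 85.8;python3 -m inch '[[0,0,0,0,0,0],[0,0,0,0,0,0],[0,0,0,0,0,0],[0,0,0,0,0,0],[0,0,0,0,0,0]]' -1 20|tail -1;python3 -m inch '[[0,0,0,0,0,0],[0,0,0,0,0,0]]'|tail -1;  python3 d.py .555 .354 .16 85.8
```

```text
width: 0.0872
t 19.7 p [0.4493 0.0869 0.0551] jaw 85.82 tilt 0.06 F [0.2 0.7 0.5] w 0.0872 j1,j7 [-0.71  1.28]
tool shift total (fractions): [-0.031  0.004  0.002] tilt-fix rotvec frac: [-0.0003 -0.0004  0.0002] deg [-0. -0.  0.]
shift in tool axes AFTER turn: [-0.031  0.004  0.002]
width: 0.0463
width: 0.0463
t 20.57 p [0.4496 0.0864 0.0554] jaw 85.76 tilt 0.01 F [0.8 0.2 1.6] w 0.0463 j1,j7 [-0.71  1.28]
tool shift total (fractions): [-2.134  6.866 -2.614] tilt-fix rotvec frac: [ 0.0001  0.0001 -0.0003] deg [ 0.  0. -0.]
shift in tool axes AFTER turn: [-2.138  6.864 -2.615]
```

```bash
python3 -m inch '[[0,0,-0.4,0,0,0],[0,0,-0.8,0,0,0],[0,0,-0.9,0,0,0],[-0.15,0.5,-0.5,0,0,0],[-0.28,0.9,0,0,0,0]]'|tail -1;python3 -m inch '[[-0.28,0.9,0,0,0,0],[-0.28,0.9,0,0,0,0],[-0.28,0.9,0,0,0,0],[-0.28,0.9,0,0,0,0],[-0.28,0.9,0,0,0,0]]'|tail -1; python3 -m inch '[[-0.2,0.6,0,0,0,0],[-0.1,0.3,0,0,0,0],[0,0,0,0,0,0]]'|tail -1; python3 d.py .555 .354 .09 85.8;python3 - <<'E'
from h import *
from bench import *
c=camera("wrist");cv2.imwrite("pics/w9.png",c["img"][:,:,::-1]);
E
```

```text
width: 0.0465
width: 0.0463
width: 0.0468
t 22.2 p [0.5545 0.3515 0.1596] jaw 85.79 tilt 0.01 F [-0.4 -0.8 -0.6] w 0.0468 j1,j7 [-0.88  0.97]
tool shift total (fractions): [-0.008  0.064  1.74 ] tilt-fix rotvec frac: [-0.0001  0.     -0.0001] deg [-0.  0. -0.]
shift in tool axes AFTER turn: [-0.008  0.064  1.74 ]
```

View pics/w9.png

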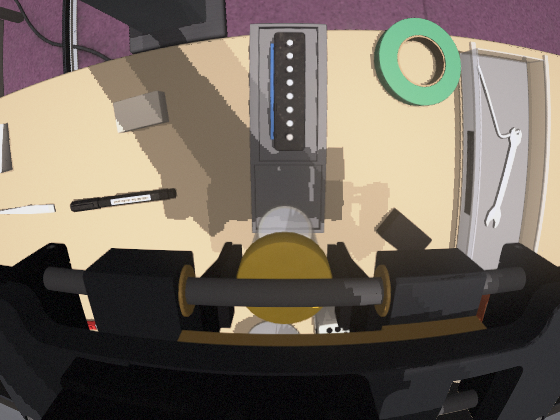

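```bash
python3 -m inch '[[0,0.06,0.6,0,0,0],[0,0,0.8,0,0,0],[0,0,0.6,0,0,0],[0,0,0.3,0,0,0],[0,0,0,0,0,0]]'|tail -1; python3 d.py .555 .354 .059 85.8;python3 - <<'E'
from h import *
from bench import *
c=camera("wrist");cv2.imwrite("pics/w10.png",c["img"][:,:,::-1]);
E
```

```text
width: 0.0468
t 22.88 p [0.5546 0.353  0.0673] jaw 85.73 tilt 0.05 F [-0.9 -0.2  0. ] w 0.0468 j1,j7 [-0.87  0.98]
tool shift total (fractions): [-0.009  0.026  0.207] tilt-fix rotvec frac: [-0.0003 -0.0003 -0.0006] deg [-0.  -0.  -0.1]
shift in tool axes AFTER turn: [-0.009  0.026  0.207]
```

View pics/w10.png

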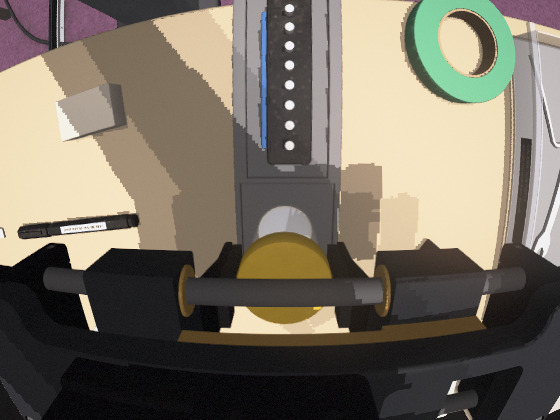

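```bash
python3 -m inch '[[0,0.02,0.12,0,0,0],[0,0,0.05,0,0,0],[0,0,0,0,0,0]]'|tail -2; python3 -m inch '[[0,0,0.03,0,0,0],[0,0,0,0,0,0]]'|tail -2; python3 d.py .555 .354 .059 85.8
```

```text
ft_force: [0.1, 0.2, -0.2]
width: 0.0463
ft_force: [0.1, 0.5, -0.3]
width: 0.0463
t 23.55 p [0.5547 0.3546 0.0593] jaw 85.77 tilt 0.0 F [ 0.1  0.5 -0.3] w 0.0463 j1,j7 [-0.87  0.98]
tool shift total (fractions): [-0.008 -0.014  0.008] tilt-fix rotvec frac: [ 0.     -0.     -0.0003] deg [ 0. -0. -0.]
shift in tool axes AFTER turn: [-0.008 -0.014  0.008]
```

```bash
python3 -m inch '[[0,0,0.02,0,0,0],[0,0,0,0,0,0]]'|tail -2; python3 -m inch '[[0,0,0.015,0,0,0],[0,0,0,0,0,0]]'|tail -2; python3 d.py .555 .354 .059 85.8
```

```text
ft_force: [-0.1, -0.3, 0.3]
width: 0.0465
ft_force: [-0.7, -1.1, 5.2]
width: 0.0464
t 24.05 p [0.5551 0.3547 0.0585] jaw 85.76 tilt 0.04 F [-0.7 -1.1  5.2] w 0.0464 j1,j7 [-0.87  0.98]
tool shift total (fractions): [ 0.    -0.017 -0.013] tilt-fix rotvec frac: [ 0.0002  0.0003 -0.0003] deg [ 0.  0. -0.]
shift in tool axes AFTER turn: [ 0.    -0.017 -0.013]
```

```bash
python3 -m inch '[[0,0,-0.01,0,0,0],[0,0,0,0,0,0],[0,0,0,0,0,0],[0,0,0,0,0,0],[0,0,-0.2,0,0,0]]' 1|tail -1;python3 -m inch '[[0,0,-1,0,0,0],[0,0,-1,0,0,0],[0,0,-0.6,0,0,0],[0,0,0,0,0,0]]'|tail -1; python3 d.py .4545 .2123 .15 -0.5; python3 - <<'E'
from h import *
from bench import *
c=camera("wrist");cv2.imwrite("pics/w11.png",c["img"][:,:,::-1]);
E
```

```text
width: 0.0845
width: 0.0869
t 25.18 p [0.5559 0.3552 0.1731] jaw 85.76 tilt 0.26 F [-0.7  0.2  0.2] w 0.0869 j1,j7 [-0.89  0.96]
tool shift total (fractions): [ 2.265 -3.751  0.56 ] tilt-fix rotvec frac: [2.300e-03 1.000e-04 7.189e-01] deg [ 0.3  0.  86.3]
shift in tool axes AFTER turn: [-3.594 -2.503  0.579]
```

View pics/w11.png

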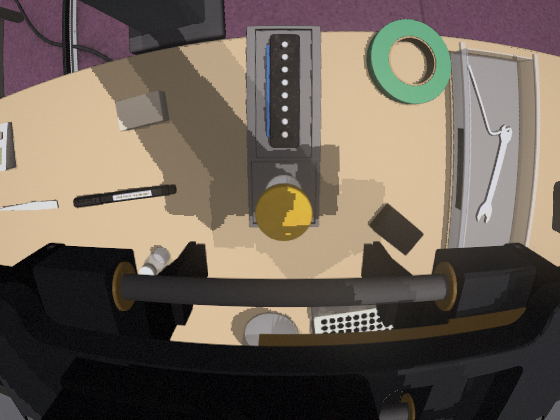

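```bash
python3 -m inch '[[0.3,-0.5,0,0,0,0],[0.5,-0.8,0.2,0,0,0],[0.5,-0.85,0.2,0,0,0],[0.5,-0.8,0.2,0,0,0],[0.3,-0.5,0,0,0,0]]'|tail -1;python3 -m inch '[[0.15,-0.25,0,0,0,0.08],[0,0,0,0,0,0.08],[0,0,0,0,0,0.08],[0,0,0,0,0,0.08],[0,0,0,0,0,0.08]]'|tail -1; python3 -m inch '[[0,0,0,0,0,0.08],[0,0,0,0,0,0.08],[0,0,0,0,0,0.08],[0,0,0,0,0,0.079],[0,0,0,0,0,0]]'|tail -1;  python3 d.py .4545 .2123 .01 -0.5; python3 - <<'E'
from h import *
from bench import *
s=read_state();c=camera("wrist");np.savez("w12.npz",**c,p=s["ee_pos"],q=s["eef_rot"]);cv2.imwrite("pics/w12.png",c["img"][:,:,::-1]);
E
```

```text
width: 0.0869
width: 0.0871
width: 0.087
t 27.1 p [0.4535 0.2134 0.1454] jaw -0.44 tilt 0.09 F [ 0.3  0.3 -0.3] w 0.087 j1,j7 [-0.97 -0.48]
tool shift total (fractions): [-0.023  0.029  3.386] tilt-fix rotvec frac: [-0.0006  0.0005  0.0005] deg [-0.1  0.1  0.1]
shift in tool axes AFTER turn: [-0.027  0.025  3.386]
```

View pics/w12.png

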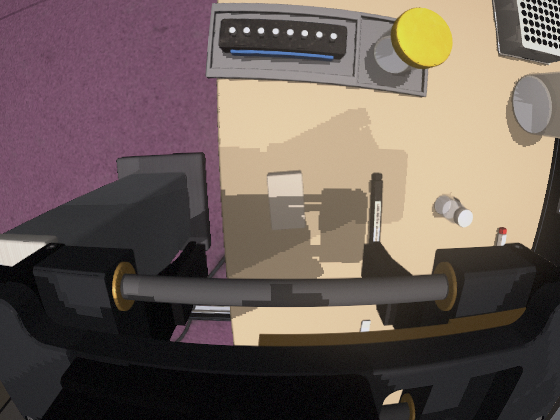

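```bash
python3 - <<'E'
from h import *
c=load("w12");p,q=c["p"],c["q"]
crop(c["img"],250,155,400,260,5.3,"pics/bx.png")
f=lambda h,s,v:(s<60)&(v>90)
vis=c["img"].copy();k,*r=wfind(c,p,q,(255,160,315,240),f,.02);print(r);cv2.drawContours(vis,[k],-1,(255,0,255),1);crop(vis,250,155,400,260,5.3,"pics/bx.png")
print("pen",wplane(c,p,q,371,210,.008))
E
```

```text
[array([454.5, 215.7]), array([32.5, 54.3]), 93.9, array([454.8, 215.7,  30.3])]
pen [0.53769435 0.20276359 0.008     ]
```

View pics/bx.png

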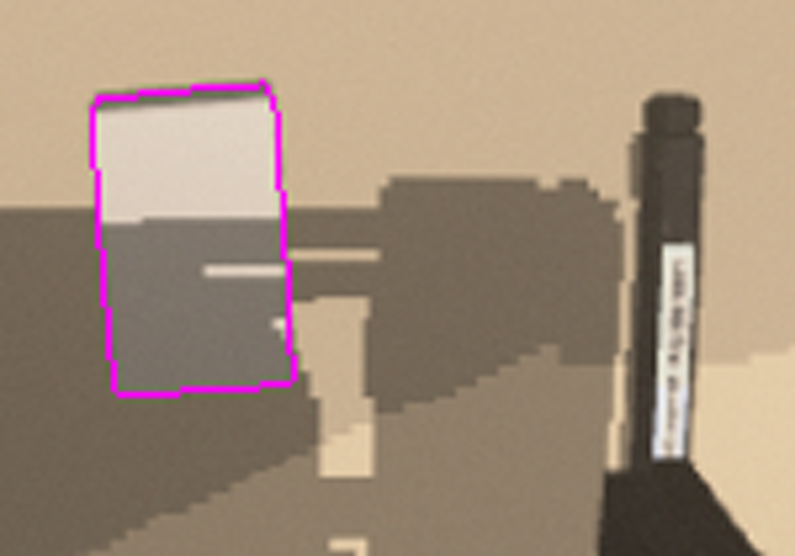

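```bash
python3 -m inch '[[0,0.02,0.6,0,0,-0.033],[0,0,0.9,0,0,0],[0,0,0.9,0,0,0],[0,0,0.6,0,0,0],[0,0,0.2,0,0,0]]' 0.6|tail -1;python3 -m inch '[[0,0,0,0,0,0]]'|tail -1; python3 d.py .4545 .214 .01 3.5
```

```text
width: 0.0696
width: 0.0696
t 27.9 p [0.4548 0.2135 0.0183] jaw 3.53 tilt 0.03 F [-1.1 -0.5  0.6] w 0.0696 j1,j7 [-0.92 -0.33]
tool shift total (fractions): [ 0.013 -0.007  0.208] tilt-fix rotvec frac: [-0.0002  0.0002  0.0003] deg [-0.  0.  0.]
shift in tool axes AFTER turn: [ 0.013 -0.007  0.208]
```

```bash
python3 -m inch '[[0,0,0.15,0,0,0],[0,0,0.05,0,0,0],[0,0,0,0,0,0]]'|tail -2;python3 d.py .4545 .214 .01 3.5; python3 -m inch '[[0,0,0,0,0,0],[0,0,0,0,0,0],[0,0,0,0,0,0],[0,0,0,0,0,0],[0,0,0,0,0,0]]' -1 20|tail -1;python3 -m inch '[[0,0,0,0,0,0],[0,0,0,0,0,0]]'|tail -1;  python3 d.py .5136 -.175 .12 80
```

```text
ft_force: [0.2, 0.3, 0.6]
width: 0.0699
t 28.27 p [0.455  0.2137 0.0105] jaw 3.46 tilt 0.02 F [0.2 0.3 0.6] w 0.0699 j1,j7 [-0.92 -0.32]
tool shift total (fractions): [ 0.007 -0.011  0.013] tilt-fix rotvec frac: [ 0.0001 -0.0001 -0.0003] deg [ 0. -0. -0.]
shift in tool axes AFTER turn: [ 0.007 -0.011  0.013]
width: 0.0318
width: 0.0317
t 29.15 p [0.4549 0.2136 0.0103] jaw 3.45 tilt 0.01 F [-0.9  0.   1.2] w 0.0317 j1,j7 [-0.92 -0.32]
tool shift total (fractions): [-9.787  0.88  -2.742] tilt-fix rotvec frac: [ 0.     -0.     -0.6379] deg [  0.   -0.  -76.6]
shift in tool axes AFTER turn: [-3.133 -9.314 -2.741]
```

```bash
python3 -m inch '[[0,0,-0.4,0,0,0],[0,0,-0.8,0,0,0],[0,0,-0.9,0,0,-0.08],[0,0,-0.6,0,0,-0.08],[0,0,-0.1,0,0,-0.08]]'|tail -1;python3 -m inch '[[0,0,0,0,0,-0.08],[0,0,0,0,0,-0.08],[0,0,0,0,0,-0.08],[0,0,0,0,0,-0.08],[0,0,0,0,0,-0.078]]'|tail -1;python3 -m inch '[[-0.15,-0.5,0,0,0,0],[-0.3,-0.9,0,0,0,0],[-0.3,-0.9,0,0,0,0],[-0.3,-0.9,0,0,0,0],[-0.3,-0.9,0,0,0,0]]'|tail -1;  python3 d.py .5136 -.175 .12 80
```

```text
width: 0.0315
width: 0.0312
width: 0.0314
t 31.02 p [0.4795 0.04   0.123 ] jaw 79.7 tilt 0.03 F [0.3 0.1 0.1] w 0.0314 j1,j7 [-0.65  1.26]
tool shift total (fractions): [-1.8   -5.136  0.073] tilt-fix rotvec frac: [ 0.0002  0.0002 -0.0025] deg [ 0.   0.  -0.3]
shift in tool axes AFTER turn: [-1.773 -5.145  0.074]
```

```bash
python3 -m inch '[[-0.3,-0.9,0,0,0,-0.0025],[-0.3,-0.9,0,0,0,0],[-0.3,-0.9,0,0,0,0],[-0.3,-0.9,0,0,0,0],[-0.25,-0.7,0,0,0,0]]'|tail -1;python3 -m inch '[[-0.1,-0.3,0,0,0,0],[0,0,0,0,0,0]]'|tail -1;  python3 d.py .5136 -.175 .0135 80; python3 - <<'E'
from h import *
from bench import *
s=read_state();c=camera("wrist");np.savez("w13.npz",**c,p=s["ee_pos"],q=s["eef_rot"]);cv2.imwrite("pics/w13.png",c["img"][:,:,::-1]);
E
```

```text
width: 0.0319
width: 0.0318
t 31.9 p [ 0.5092 -0.1499  0.1225] jaw 80.12 tilt 0.0 F [ 0.2  0.3 -1.5] w 0.0318 j1,j7 [-0.37  1.73]
tool shift total (fractions): [-0.217 -0.6    2.725] tilt-fix rotvec frac: [-0.    -0.     0.001] deg [-0.  -0.   0.1]
shift in tool axes AFTER turn: [-0.218 -0.599  2.725]
```

View pics/w13.png

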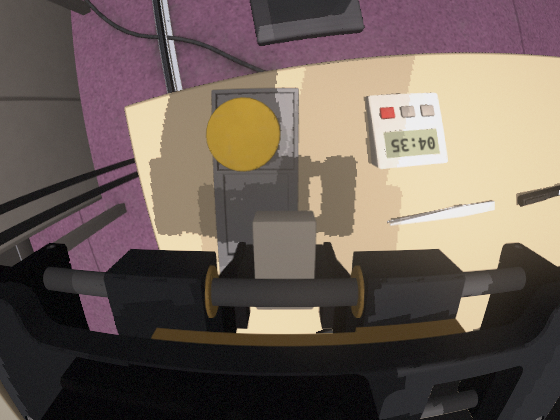

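```bash
python3 -m inch '[[-0.12,-0.3,0,0,0,0],[-0.1,-0.3,0.2,0,0,0],[0,0,0.7,0,0,0],[0,0,0.6,0,0,0],[0,0,0,0,0,0]]'|tail -1;  python3 d.py .5136 -.175 .0135 80; python3 - <<'E'
from h import *
from bench import *
s=read_state();c=camera("wrist");np.savez("w14.npz",**c,p=s["ee_pos"],q=s["eef_rot"]);cv2.imwrite("pics/w14.png",c["img"][:,:,::-1]);
E
```

```text
width: 0.0319
t 32.58 p [ 0.5128 -0.1744  0.0605] jaw 80.28 tilt 0.22 F [ 0.6  0.5 -0.1] w 0.0319 j1,j7 [-0.29  1.85]
tool shift total (fractions): [-0.027 -0.01   1.175] tilt-fix rotvec frac: [-0.0003 -0.0018  0.0024] deg [-0.  -0.2  0.3]
shift in tool axes AFTER turn: [-0.022 -0.01   1.175]
```

View pics/w14.png

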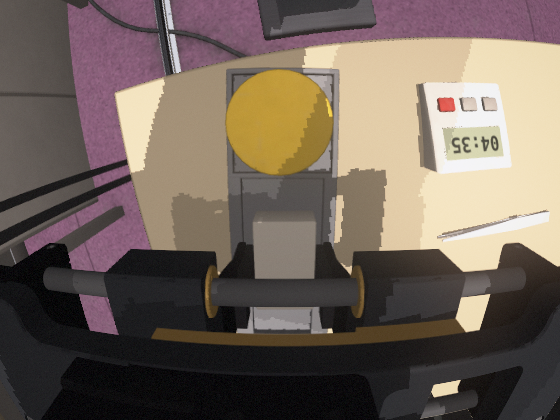

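```bash
python3 -m inch '[[-0.05,0,0.5,0,0,0.002],[0,0,0.4,0,0,0],[0,0,0.1,0,0,0],[0,0,0,0,0,0]]'|tail -1;  python3 d.py .5155 -.175 .0135 80; python3 - <<'E'
from h import *
from bench import *
s=read_state();c=camera("wrist");cv2.imwrite("pics/w15.png",c["img"][:,:,::-1]);
E
```

```text
width: 0.0318
t 33.12 p [ 0.516  -0.1746  0.0221] jaw 80.06 tilt 0.03 F [0.1 0.  0.4] w 0.0318 j1,j7 [-0.27  1.88]
tool shift total (fractions): [ 0.01  -0.011  0.215] tilt-fix rotvec frac: [-0.     -0.0003  0.0005] deg [-0.  -0.   0.1]
shift in tool axes AFTER turn: [ 0.011 -0.011  0.215]
```

View pics/w15.png

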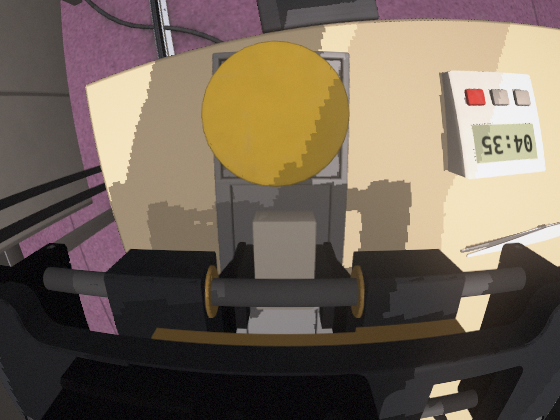

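```bash
python3 -m inch '[[0,-0.01,0.12,0,0,0],[0,0,0.05,0,0,0],[0,0,0,0,0,0]]'|tail -2; python3 -m inch '[[0,0,0.03,0,0,0],[0,0,0,0,0,0]]'|tail -2;  python3 d.py .5155 -.175 .0135 80
```

```text
ft_force: [0.0, -0.5, -0.4]
width: 0.0319
ft_force: [-0.8, -0.5, -0.2]
width: 0.0317
t 33.8 p [ 0.5161 -0.1749  0.0143] jaw 80.07 tilt 0.01 F [-0.8 -0.5 -0.2] w 0.0317 j1,j7 [-0.26  1.89]
tool shift total (fractions): [ 0.015 -0.004  0.02 ] tilt-fix rotvec frac: [0.     0.     0.0006] deg [0.  0.  0.1]
shift in tool axes AFTER turn: [ 0.015 -0.004  0.02 ]
```

```bash
python3 -m inch '[[0,0,0.02,0,0,0],[0,0,0,0,0,0]]'|tail -2; python3 -m inch '[[0,0,0.015,0,0,0],[0,0,0,0,0,0]]'|tail -2;  python3 d.py .5155 -.175 .0135 80
```

```text
ft_force: [0.3, -0.0, 0.7]
width: 0.032
ft_force: [-3.2, 1.0, 5.9]
width: 0.0317
t 34.3 p [ 0.5161 -0.175   0.0133] jaw 80.06 tilt 0.03 F [-3.2  1.   5.9] w 0.0317 j1,j7 [-0.26  1.89]
tool shift total (fractions): [ 0.015 -0.004 -0.004] tilt-fix rotvec frac: [ 0.0002 -0.      0.0005] deg [ 0.  -0.   0.1]
shift in tool axes AFTER turn: [ 0.015 -0.004 -0.004]
```

Contact; release and lift.

```bash
python3 -m inch '[[0,0,-0.012,0,0,0],[0,0,0,0,0,0],[0,0,0,0,0,0],[0,0,0,0,0,0],[0,0,-0.2,0,0,0]]' 0.3|tail -1;python3 -m inch '[[0,0,-1,0,0,0],[0,0,-1,0,0,0],[0,0,-0.8,0,0,0],[0,0,-0.2,0,0,0],[0,0,0,0,0,0]]'|tail -1; python3 d.py .6205 .2045 .13 85.8; python3 - <<'E'
from h import *
from bench import *
c=camera("wrist");cv2.imwrite("pics/w16.png",c["img"][:,:,::-1]);
E
```

```text
width: 0.0562
width: 0.0567
t 35.55 p [ 0.5161 -0.1749  0.1414] jaw 80.08 tilt 0.03 F [0. 0. 0.] w 0.0567 j1,j7 [-0.34  1.78]
tool shift total (fractions): [-0.935  9.792  0.29 ] tilt-fix rotvec frac: [ 0.0002  0.0002 -0.0477] deg [ 0.   0.  -5.7]
shift in tool axes AFTER turn: [-1.907  9.65   0.286]
```

View pics/w16.png

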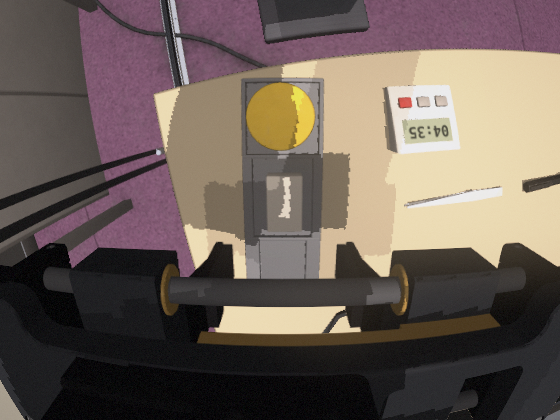

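```bash
python3 - <<'E'
from h import *
c=load("top0");P=cloud(c)
for u,v in [(445,160),(447,155),(450,130),(465,162),(480,163),(402,133),(430,130)]: print(u,v,np.round(P[v,u],3))
# tall stuff near back
m=(P[...,2]>.03)&(P[...,0]>.6)&(P[...,0]<.8)&(P[...,1]>-.35)&(P[...,1]<.42)&(c["depth"]>0)
import collections
for y0 in np.arange(-.35,.42,.05):
    q=P[m&(P[...,1]>=y0)&(P[...,1]<y0+.05)]
    if len(q): print(round(y0,2),"min x of tall",np.round(np.percentile(q[:,0],1),3),"z",np.round(q[q[:,0]<np.percentile(q[:,0],3)][:,2].mean(),3))
E
python3 -m inch '[[0,0.3,0,0,0,-0.083],[0,0.6,0,0,0,-0.083],[0,0.8,0,0,0,-0.083]]' 0.3|tail -1;python3 d.py .6205 .2045 .13 110
```

```text
445 160 [ 0.654 -0.185  0.053]
447 155 [ 0.661 -0.183  0.071]
450 130 [ 0.71  -0.185  0.089]
465 162 [ 0.649 -0.228  0.054]
480 163 [ 0.647 -0.26   0.054]
402 133 [ 0.703 -0.083  0.093]
430 130 [ 0.71  -0.142  0.091]
-0.3 min x of tall 0.646 z 0.147
-0.25 min x of tall 0.648 z 0.259
-0.2 min x of tall 0.652 z 0.249
-0.15 min x of tall 0.706 z 0.086
-0.1 min x of tall 0.641 z 0.059
-0.05 min x of tall 0.602 z 0.073
-0.0 min x of tall 0.722 z 0.131
0.05 min x of tall 0.617 z 0.034
0.1 min x of tall 0.73 z 0.147
0.15 min x of tall 0.619 z 0.059
0.2 min x of tall 0.612 z 0.045
0.25 min x of tall 0.714 z 0.076
0.3 min x of tall 0.701 z 0.073
0.35 min x of tall 0.686 z 0.039
0.4 min x of tall 0.685 z 0.038
width: 0.0567
t 35.98 p [ 0.5118 -0.1074  0.1399] jaw 110.21 tilt 0.14 F [-0.   0.3  0.6] w 0.0567 j1,j7 [-0.38  2.14]
tool shift total (fractions): [-5.244  6.377  0.236] tilt-fix rotvec frac: [ 0.0001 -0.0012  0.0017] deg [ 0.  -0.1  0.2]
shift in tool axes AFTER turn: [-5.22   6.397  0.247]
```

```bash
python3 -m inch '[[-0.7,0.85,0,0,0,0],[-0.7,0.85,0,0,0,0],[-0.7,0.85,0,0,0,0],[-0.7,0.85,0,0,0,0],[-0.7,0.85,0,0,0,0]]' 0.3|tail -1;python3 -m inch '[[-0.7,0.85,0,0,0,0],[-0.6,0.75,0,0,0,0],[-0.3,0.35,0,0,0,0],[0,0,0,0,0,0]]' |tail -1;python3 d.py .6205 .2045 .13 110;  python3 - <<'E'
from h import *
from bench import *
s=read_state();c=camera("wrist");np.savez("w17.npz",**c,p=s["ee_pos"],q=s["eef_rot"]);cv2.imwrite("pics/w17.png",c["img"][:,:,::-1]);
E
```

```text
width: 0.0568
width: 0.0566
t 37.1 p [0.6194 0.1953 0.1402] jaw 110.02 tilt 0.1 F [-0.7 -0.2 -0.5] w 0.0566 j1,j7 [-0.67  1.67]
tool shift total (fractions): [-0.106  0.206  0.254] tilt-fix rotvec frac: [-0.0002 -0.0009  0.0001] deg [-0.  -0.1  0. ]
shift in tool axes AFTER turn: [-0.106  0.206  0.254]
```

View pics/w17.png

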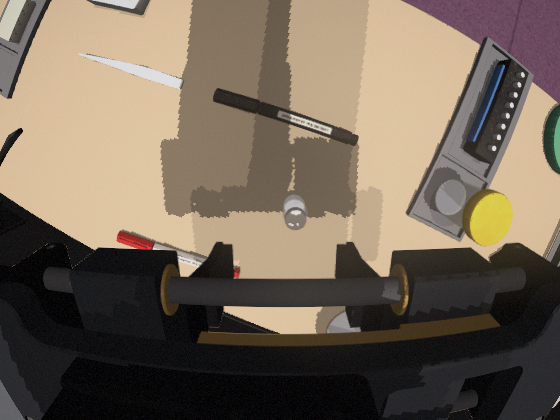

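```bash
python3 - <<'E'
from h import *
c=load("w17");p,q=c["p"],c["q"]
crop(c["img"],265,180,325,240,9,"pics/v17.png")
print(wplane(c,p,q,294.5,218,.05),wplane(c,p,q,293,201,.0))
E
```

```text
[0.61903815 0.20469868 0.05      ] [0.61768833 0.20425482 0.        ]
```

View pics/v17.png

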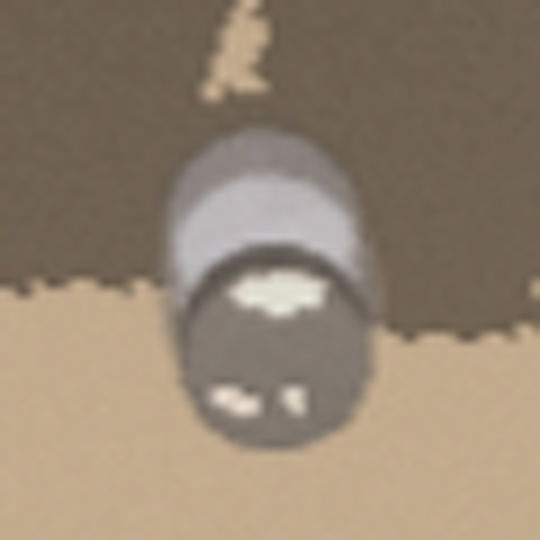

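```bash
python3 -m inch '[[-0.08,0.22,0,0,0,0],[0,0,0.5,0,0,0],[0,0,0.8,0,0,0],[0,0,0.8,0,0,0],[0,0,0.5,0,0,0]]' |tail -1;python3 -m inch '[[0,0,0.2,0,0,0],[0,0,0,0,0,0]]' |tail -1;python3 d.py .6195 .2048 .016 110
```

```text
width: 0.0564
width: 0.0566
t 38.02 p [0.6198 0.2043 0.0295] jaw 109.94 tilt 0.0 F [-0.2  0.2  0.8] w 0.0566 j1,j7 [-0.66  1.69]
tool shift total (fractions): [0.004 0.014 0.336] tilt-fix rotvec frac: [ 0.     -0.     -0.0005] deg [ 0.  -0.  -0.1]
shift in tool axes AFTER turn: [0.004 0.014 0.336]
```

```bash
python3 -m inch '[[0,0.01,0.2,0,0,0],[0,0,0.13,0,0,0],[0,0,0,0,0,0]]' |tail -1;python3 d.py .6195 .2048 .016 110;python3 -m inch '[[0,0,0,0,0,0],[0,0,0,0,0,0],[0,0,0,0,0,0],[0,0,0,0,0,0],[0,0,0,0,0,0]]' -1 15|tail -1;python3 -m inch '[[0,0,0,0,0,0],[0,0,0,0,0,0]]'|tail -1;  python3 d.py .577 -.186 .14 80
```

```text
width: 0.0564
t 38.4 p [0.6194 0.2048 0.0159] jaw 109.95 tilt 0.03 F [-0.8 -0.2 -0. ] w 0.0564 j1,j7 [-0.66  1.69]
tool shift total (fractions): [-0.002 -0.001 -0.003] tilt-fix rotvec frac: [ 0.     -0.0002 -0.0004] deg [ 0. -0. -0.]
shift in tool axes AFTER turn: [-0.002 -0.001 -0.003]
width: 0.0211
width: 0.0215
t 39.27 p [0.6197 0.2049 0.0163] jaw 109.95 tilt 0.01 F [ 0.1 -1.   0.4] w 0.0215 j1,j7 [-0.66  1.69]
tool shift total (fractions): [ 4.336 -8.821 -3.094] tilt-fix rotvec frac: [1.000e-04 0.000e+00 2.496e-01] deg [ 0.   0.  29.9]
shift in tool axes AFTER turn: [-0.647 -9.808 -3.093]
```

```bash
python3 -m inch '[[0,0,-0.4,0,0,0],[0,0,-0.8,0,0,0],[0,0,-0.9,0,0,0.083],[0,0,-0.6,0,0,0.083],[0,0,-0.1,0,0,0.083]]'|tail -1;python3 -m inch '[[0,-0.5,0,0,0,0],[0,-0.9,0,0,0,0],[0.1,-0.9,0,0,0,0],[0.1,-0.9,0,0,0,0],[0.1,-0.9,0,0,0,0]]'|tail -1;python3 -m inch '[[0.1,-0.9,0,0,0,0],[0.1,-0.9,0,0,0,0],[0,-0.9,0,0,0,0],[0,-0.9,0,0,0,0],[0,-0.9,0,0,0,0]]'|tail -1; python3 -m inch '[[0,-0.8,0,0,0,0],[0,-0.4,0,0,0,0],[0,-0.1,0,0,0,0],[0,0,0,0,0,0]]'|tail -1;  python3 d.py .577 -.186 .019 80; python3 - <<'E'
from h import *
from bench import *
c=camera("top");np.savez("top18.npz",**c);cv2.imwrite("pics/top18.png",c["img"][:,:,::-1]);
c=camera("scene");np.savez("s18.npz",**c);cv2.imwrite("pics/s18.png",c["img"][:,:,::-1]);
P=cloud(load("top18"));m=(P[...,0]>.5)&(P[...,1]>-.45)&(P[...,1]<-.05)&(P[...,0]<.9)
P0=cloud(load("top0"));d0=load("top0")["depth"];new=m&(d0-load("top18")["depth"]>.03)
q=P[new]
for z0 in np.arange(0.05,.8,.05):
    r=q[(q[:,2]>=z0)&(q[:,2]<z0+.05)]
    if len(r): print("z",round(z0,2),len(r),"x",np.round(np.percentile(r[:,0],[1,99]),3),"y",np.round(np.percentile(r[:,1],[1,99]),3))
E
```

```text
width: 0.0212
width: 0.0215
width: 0.0213
width: 0.021
t 41.65 p [ 0.5317 -0.181   0.1281] jaw 80.17 tilt 0.03 F [ 0.3  0.8 -0.3] w 0.021 j1,j7 [-0.32  1.82]
tool shift total (fractions): [-1.138  0.068  2.726] tilt-fix rotvec frac: [ 0.0002 -0.0001  0.0014] deg [ 0.  -0.   0.2]
shift in tool axes AFTER turn: [-1.137  0.073  2.727]
z 0.1 13 x [0.525 0.543] y [-0.164 -0.161]
z 0.15 9 x [0.515 0.572] y [-0.101 -0.09 ]
z 0.2 2084 x [0.501 0.579] y [-0.181 -0.084]
z 0.25 92 x [0.501 0.555] y [-0.173 -0.145]
z 0.3 570 x [0.501 0.568] y [-0.163 -0.138]
z 0.35 907 x [0.501 0.576] y [-0.163 -0.14 ]
z 0.4 392 x [0.513 0.58 ] y [-0.155 -0.122]
z 0.45 1574 x [0.501 0.591] y [-0.156 -0.115]
z 0.5 522 x [0.5   0.557] y [-0.138 -0.115]
```

View pics/top18.png

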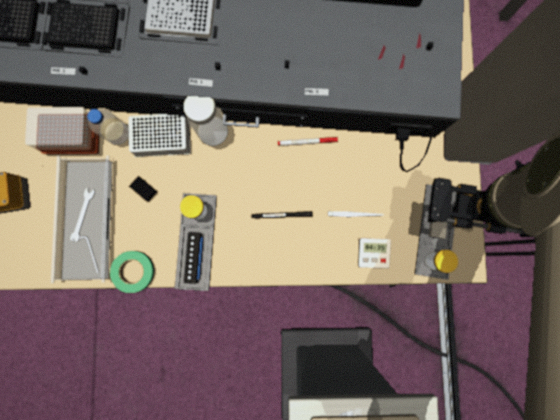

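View pics/s18.png

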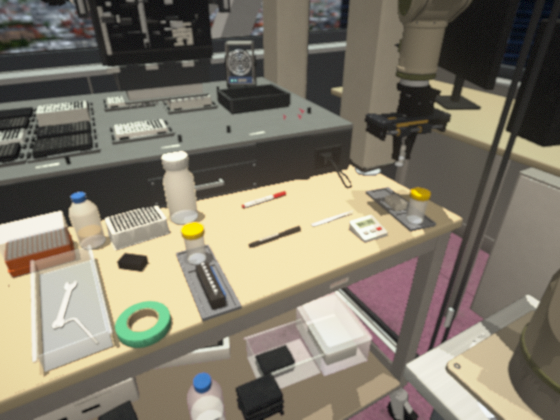

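```bash
python3 -m inch '[[-0.3,0.02,0,0,0,0],[-0.4,0.02,0,0,0,0],[-0.3,0.01,0,0,0,0.001],[0,0,0,0,0,0]]'|tail -2;  python3 d.py .573 -.186 .02 80; python3 - <<'E'
from h import *
from bench import *
c=camera("wrist");cv2.imwrite("pics/w19.png",c["img"][:,:,::-1]);
c=camera("top");P=cloud(c);m=(P[...,0]>.5)&(P[...,1]>-.45)&(P[...,1]<-.05)&(P[...,0]<.9)
q=P[m&(load("top0")["depth"]-c["depth"]>.03)]
for z0 in np.arange(0.05,.8,.05):
    r=q[(q[:,2]>=z0)&(q[:,2]<z0+.05)]
    if len(r): print("z",round(z0,2),len(r),"x",np.round(np.percentile(r[:,0],[1,99.5]),3),"y",np.round(np.percentile(r[:,1],[1,99]),3))
E
```

```text
ft_force: [0.1, -0.9, 0.2]
width: 0.0211
t 42.25 p [ 0.5722 -0.1865  0.1279] jaw 80.0 tilt 0.04 F [ 0.1 -0.9  0.2] w 0.0211 j1,j7 [-0.28  1.84]
tool shift total (fractions): [-0.019  0.018  2.696] tilt-fix rotvec frac: [-0.0003 -0.0001 -0.    ] deg [-0. -0. -0.]
shift in tool axes AFTER turn: [-0.018  0.016  2.696]
z 0.1 10 x [0.556 0.584] y [-0.203 -0.166]
z 0.15 13 x [0.524 0.598] y [-0.261 -0.099]
z 0.2 2507 x [0.521 0.62 ] y [-0.259 -0.089]
z 0.25 199 x [0.527 0.596] y [-0.225 -0.152]
z 0.3 745 x [0.528 0.608] y [-0.193 -0.144]
z 0.35 960 x [0.531 0.617] y [-0.173 -0.145]
z 0.4 346 x [0.554 0.622] y [-0.16  -0.127]
z 0.45 1745 x [0.512 0.631] y [-0.162 -0.108]
z 0.5 1219 x [0.5  0.59] y [-0.139 -0.102]
```

View pics/w19.png

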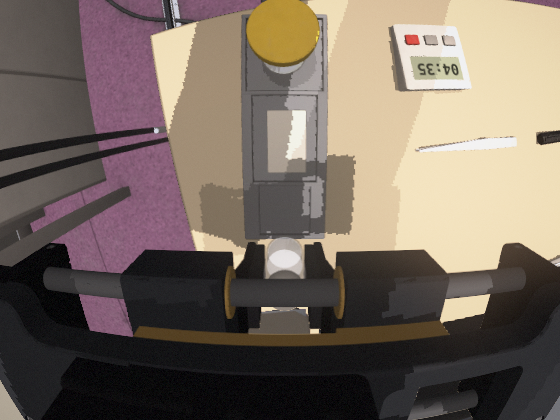

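```bash
python3 -m inch '[[0,0,0.5,0,0,0],[0,0,0.8,0,0,0],[0,0,0.6,0,0,0],[0,0,0.3,0,0,0],[0,0,0,0,0,0]]'|tail -2;  python3 d.py .573 -.186 .02 80; python3 - <<'E'
from h import *
from bench import *
c=camera("wrist");cv2.imwrite("pics/w20.png",c["img"][:,:,::-1]);
E
```

```text
ft_force: [0.6, -0.1, 0.1]
width: 0.0216
t 42.98 p [ 0.5706 -0.1866  0.0393] jaw 79.94 tilt 0.09 F [ 0.6 -0.1  0.1] w 0.0216 j1,j7 [-0.24  1.89]
tool shift total (fractions): [-0.057  0.026  0.482] tilt-fix rotvec frac: [-0.     -0.0008 -0.0005] deg [-0.  -0.1 -0.1]
shift in tool axes AFTER turn: [-0.056  0.026  0.482]
```

View pics/w20.png

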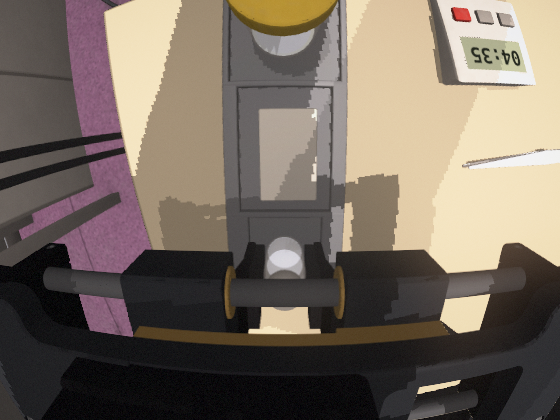

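```bash
python3 -m inch '[[-0.09,0.01,0.2,0,0,0],[0,0,0.17,0,0,0],[0,0,0.05,0,0,0],[0,0,0,0,0,0]]'|tail -2;  python3 d.py .5745 -.187 .019 80
```

```text
ft_force: [-0.5, 0.0, 0.2]
width: 0.0213
t 43.52 p [ 0.5749 -0.187   0.0233] jaw 79.94 tilt 0.02 F [-0.5  0.   0.2] w 0.0213 j1,j7 [-0.23  1.9 ]
tool shift total (fractions): [ 0.009 -0.002  0.107] tilt-fix rotvec frac: [ 0.     -0.0001 -0.0005] deg [ 0.  -0.  -0.1]
shift in tool axes AFTER turn: [ 0.009 -0.002  0.107]
```

```bash
python3 -m inch '[[0,0,0.06,0,0,0],[0,0,0.02,0,0,0],[0,0,0,0,0,0]]'|tail -2; python3 -m inch '[[0,0,0.02,0,0,0],[0,0,0,0,0,0]]'|tail -2; python3 d.py .5745 -.187 .019 80
```

```text
ft_force: [-0.1, 0.2, -0.2]
width: 0.0216
ft_force: [1.1, 0.4, 0.3]
width: 0.0214
t 44.15 p [ 0.575  -0.1869  0.0194] jaw 79.95 tilt 0.01 F [1.1 0.4 0.3] w 0.0214 j1,j7 [-0.23  1.9 ]
tool shift total (fractions): [ 0.011 -0.004  0.01 ] tilt-fix rotvec frac: [ 0.0001 -0.     -0.0004] deg [ 0.  -0.  -0.1]
shift in tool axes AFTER turn: [ 0.011 -0.004  0.01 ]
```

```bash
python3 -m inch '[[0,0,0.02,0,0,0],[0,0,0,0,0,0]]'|tail -2; python3 -m inch '[[0,0,0.015,0,0,0],[0,0,0,0,0,0]]'|tail -2; python3 d.py .5745 -.187 .019 80
```

```text
ft_force: [-3.3, 1.4, 6.8]
width: 0.0211
ft_force: [-5.5, 2.3, 11.3]
width: 0.0213
t 44.65 p [ 0.5753 -0.1871  0.0191] jaw 79.94 tilt 0.06 F [-5.5  2.3 11.3] w 0.0213 j1,j7 [-0.23  1.9 ]
tool shift total (fractions): [ 0.021 -0.002  0.004] tilt-fix rotvec frac: [ 0.0003  0.0004 -0.0005] deg [ 0.   0.  -0.1]
shift in tool axes AFTER turn: [ 0.021 -0.002  0.004]
```

```bash
python3 -m inch '[[0,0,-0.018,0,0,0],[0,0,0,0,0,0]]'|tail -2;python3 -m inch '[[0,0,0,0,0,0],[0,0,0,0,0,0],[0,0,0,0,0,0],[0,0,0,0,0,0],[0,0,-0.1,0,0,0]]' 0.1|tail -2;python3 -m inch '[[0,0,-0.6,0,0,0],[0,0,-0.9,0,0,0],[0,0,-0.9,0,0,0],[0,0,-0.7,0,0,0],[0,0,0,0,0,0]]'|tail -2; python3 -m inch '[[0.5,0.5,0,0,0,0],[0.5,0.9,0,0,0,0],[0.3,0.9,0,0,0,0],[0,0.9,0,0,0,0],[0,0.9,0,0,0,0]]'|tail -2;python3 -m inch '[[0,0.9,0,0,0,0],[0,0.6,0,0,0,0],[0,0,0,0,0,0]]'|tail -1
python3 - <<'E'
from h import *
from bench import *
s=read_state();print(s["time"],s["ee_pos"])
c=camera("wrist");np.savez("w21.npz",**c,p=s["ee_pos"],q=s["eef_rot"]);cv2.imwrite("pics/w21.png",c["img"][:,:,::-1]);
c=camera("top");np.savez("top21.npz",**c);crop(c["img"],160,160,480,300,2.5,"pics/top21.png")
c=camera("scene");crop(c["img"],160,150,460,330,2.6,"pics/s21.png")
E
```

```text
ft_force: [-2.3, 0.4, 7.2]
width: 0.0213
ft_force: [-0.2, -0.4, -0.2]
width: 0.0474
ft_force: [-0.0, 0.1, 0.0]
width: 0.0481
ft_force: [-0.0, -0.3, 0.2]
width: 0.0475
width: 0.0479
47.15 [0.5624835  0.04483771 0.14575433]
```

View pics/w21.png

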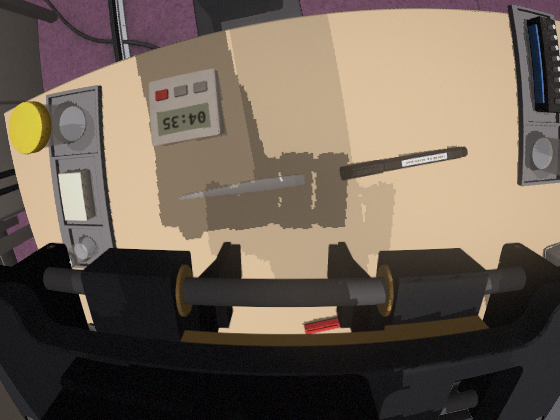

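View pics/top21.png

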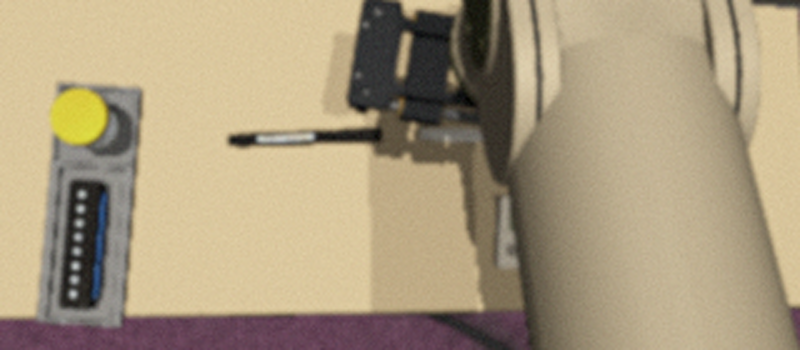

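View pics/s21.png

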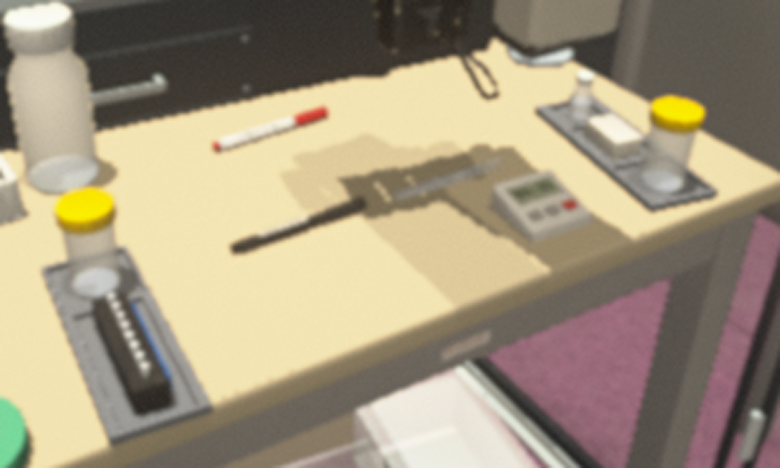

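```bash
python3 - <<'E'
from m import *
from bench import read_state
c=load("top21");w=load("w21")
Y=lambda h,s,v:(h>20)&(h<35)&(s>150)
def loc(P,o,deg):
    a=np.radians(deg);d=np.array(P)-o;return np.round([d@[np.cos(a),np.sin(a)],d@[-np.sin(a),np.cos(a)]],1)
d=find(c,(175,190,210,225),Y,.083);print("rinse jar",loc(np.array(d["circ"][:2]),[487.1,358.7],355.8),"want 68,0")
d=find(c,(175,225,215,290),lambda h,s,v:v<70,.029);print("cass",d["rect"],loc(d["rect"][0],[487.1,358.7],355.8),"want -35,0")
p,q=w["p"],w["q"];S=[503.8,-174.8]
for n,u,v,z,t in [("jar base",72,124,.003,-65),("box top",77,195,.023,10),("vial base",84,244,.003,75)]:
    print(n,loc(wplane(w,p,q,u,v,z)[:2]*1000,S,350),"want",t)
print("jar cap", loc(wplane(w,p,q,29,127,.083)[:2]*1000,S,350))
s=read_state();print(s["time"],s["ft_force"])
E
```

```text
rinse jar [69.1 -0.7] want 68,0
cass [[452.6, 359.3], [30.4, 106.7], 85.4] [-34.5  -1.9] want -35,0
jar base [-64.5  -1.2] want -65
box top [ 9.5 11.6] want 10
vial base [72.6 -5.4] want 75
jar cap [-65.4   8. ]
47.3 [-0.81300203 -0.0839533   0.9755542 ]
```

```bash
python3 -m inch '[[0.3,-0.6,-0.5,0,0,0],[0.3,-0.9,-0.5,0,0,0],[0,-0.9,0,0,0,0],[0,-0.9,0,0,0,0],[0,-0.9,0,0,0,0]]'|tail -1;python3 -m inch '[[0,-0.3,0,0,0,0],[0,0,0,0,0,0]]'|tail -1
python3 - <<'E'
from h import *
from bench import *
s=read_state();print(s["time"],s["ee_pos"])
c=camera("wrist");np.savez("w22.npz",**c,p=s["ee_pos"],q=s["eef_rot"]);cv2.imwrite("pics/w22.png",c["img"][:,:,::-1]);
E
```

```text
width: 0.048
width: 0.0483
48.175 [ 0.50748915 -0.13116539  0.18663529]
```

View pics/w22.png

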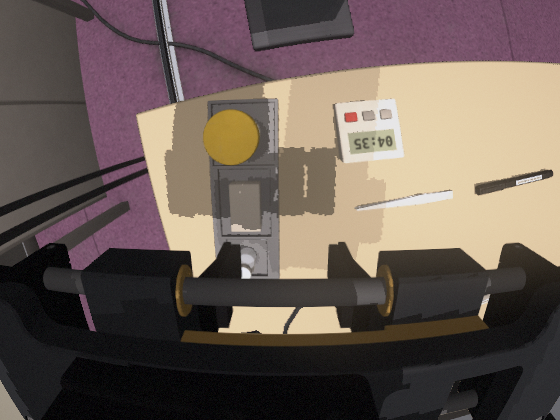

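```bash
python3 -c "
from bench import *
s=read_state();print(s['time'],s['ft_force']);print(close_job())"
```

```text
48.225 [ 0.01466065  0.62801933 -0.72059508]
the job is handed in; nothing more can be done
None
```

Both kits are made up and the job was handed in at 48 s, with the gripper clear of everything and reading no load.

- **Two-bay tray:** it holds the nozzle cassette and the jar that stood nearer the robot.
- **Three-bay tray:** it holds the other jar, the light grey box and the vial.
- **Set down:** each item was lowered until the wrist force showed 5–12 N of floor contact, then released. The timer and the black look-alike box were left alone.

**Last checks:** in the two-bay tray, the top camera put the jar within about 1 mm and the cassette within about 2 mm of their bay centres.

In the three-bay tray, the arm hid part of the top view, so I checked with the wrist camera. One edge-of-image fisheye reading disagreed, putting the box 11.6 mm off centre. In the same image the jar's base read about 1 mm off and its cap 8 mm off, and the vial about 6 mm off.

A second wrist view, closer to overhead, showed the box well inside its bay and the jar and vial standing upright inside theirs. I took that as the more reliable reading.

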